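# Load a drive cartridge into a seed-meter test stand and lock it

## Task

Swing the red lever out of the sled's way, and seat the green drive cartridge flat and square in the pocket of the yellow sled while the sled is still drawn back. Then push the loaded sled fully home against the meter with the lever still clear, and only after that swing the red lever back across behind the cartridge to its stop so that it is locked in. Leave everything else on the bench where it is.

Things in the scene. Friction and masses are not known exactly. Their poses are not given: they have to be found in the camera images.
- stand: fixed grey test stand, base plate 160 x 360 x 10 mm; its +y is the way the sled travels home, toward the round black seed meter (200 mm tall, from stand y = +154 mm on), z up. Origin on the bench surface on the track's centre line, midway along the sled's travel. Two low steel rails (tops 24 mm above the bench) run beside the track at stand x = +-57 mm
- sled (a joint): travel of the yellow sled along stand +y, m: 0 = fully drawn back (sled centre at stand y = -60 mm), 0.12 = fully home at a hard stop (centre at stand y = +60 mm). Starts between 0 and 0.04. Stays where it is left; sliding friction about 2.5 N. Push it on its back face, for example with closed fingers
- sled_pocket (a point): centre of the flat floor of the sled's rectangular pocket, 19 mm above the bench; axes as the stand's. The sled is a yellow block 100 x 100 mm, 22 mm high, top 33 mm above the bench; the pocket is 85 mm (x) by 65 mm (y) and 14 mm deep, with a 2 mm chamfer around its mouth
- sled_back (a point): centre of the sled's back face (the side facing stand -y), 22 mm above the bench; the face is 100 mm wide, from 11 to 33 mm above the bench; the base plate below it is 10 mm high and ends at stand y = -130 mm
- lever (a joint): angle of the red lever about its upright pivot, rad: 0 = locked at a stop (arm along stand +x, across the track behind the cartridge), 1.57 = open at a stop (arm along stand -y, beside the track). Starts between 0 and 0.35. Opens clockwise seen from above. Stays where left; friction 0.08 N m. It passes above the sled; the cartridge cannot pass it below about 1.3 rad
- lever_pivot (a point): the lever's pivot axis, at stand x = -75 mm, y = +21 mm, at mid-thickness of the arm, 41 mm above the bench. The arm is 14 mm wide, 10 mm thick (36 to 46 mm above the bench), 90 mm from pivot to post
- lever_post (a point): centre of the top of the red round post at the lever arm's end, 90 mm from the pivot; the post is 15 mm in diameter and stands from the arm up to 86 mm above the bench; push it sideways to turn the lever
- cartridge: loose green drive cartridge, the one to load, 0.25 to 0.5 kg: block 80 mm (its x) by 60 mm (its y) by 30 mm high, with a grip rib on top 60 mm long (x), 16 mm thick (y) and 22 mm high, 52 mm overall. Origin at the centre of its underside, z up. It fits the pocket with its long side along the pocket's x, either way round
- worn_cartridge: loose grey cartridge of the same shape and size; leave alone. Origin at the centre of its underside
- jar: small jar with a white lid, 60 mm in diameter, 75 mm high, origin at its underside; leave alone
- seed_disc: steel seed disc lying flat, 140 mm in diameter, 15 mm high; leave alone
- wrench: wrench 180 mm long lying flat; leave alone
- screwdriver: screwdriver 190 mm long lying flat; leave alone
Things that resemble listed ones, but are neither listed nor needed, are in the scene too. There is more than one size of the cartridge; the one meant has the size given above.

How it is judged:
By the outcome, as a careful person would: the job done as asked, in the order asked, and still so for the second after the job is handed in, with the robot touching nothing.
It also fails if it takes over 72 s, if anything falls off the work surface, if the arm or the gripper's body presses on something with over 40 N, if the wrist force passes 120 N, or if a joint passes its speed limit or range.

## Robot

A 6-joint arm with a two-finger parallel gripper is mounted at the origin on the work surface. World frame = base frame: x ahead of the robot, y to its left, z up, the work surface at z = 0. Lengths are in mm, angles in rad, forces in N, time in s.
With the tool pointing down it reaches from about 350 to 725 mm from the base axis. Payload 4.3 kg.
Tool frame: the origin (TCP) lies midway between the tips of the shut fingers; the grasp point (between the pads) lies 19 mm behind it; z points along the fingers, y is the direction in which the jaws open and shut (so a half turn about z gives the same grasp; the last joint's range is limited). The gripper opens to 85 mm and grips with 20 to 120 N. Pads are 22 mm wide; open, the fingers measure 114 mm over their backs; the gripper's body (76 mm by 85 mm) begins 54 mm behind the grasp point. The pads swing forward as they close: fully open they stand 13 mm farther back than shut.
Start: joints at [-1.378, 0.377, 0.081, 1.274, 0, 1.46], TCP at [171.472, -548.875, 231.329] pointing down, gripper open.
Joint ranges: [-2.72, 2.72], [-0.84, 1.66], [-1.02, 1.22], [-1.77, 2.12], [-1.37, 1.28], [-3.14, 3.14]. Speed limits (rad/s): [2.57, 2.57, 3.14, 3.14, 3.14, 3.14].

## Interface

Orientations are given as a rotation vector (axis times angle).
In Python, from cell import manip, imaging gives the robot as it stands. The module is installed in compiled form; this text tells all that it offers.
- The arm moves only by the tool step_arm, never from a script. Its arguments are lists of equal length, an entry for each row: "delta_pos": the shift along the tool's x, y, z in m, a list of three; "turn": the turn about the tool's z in rad; "hand": the finger opening in m, from 0 to 0.0854. A call has 1 to 5 rows; each row is the pose to reach, as a shift and turn from the pose measured when the call began, along the tool's axes at that moment; what a row does not reach only later rows make up. A row lasts 1/12 s, in which the tool goes at most 41.7 mm and 7.16 degrees, less where a joint would pass 70% of its speed; a pose out of reach is approached as far as the arm can. A call with a gripper value outside its range is refused whole. The fingers move at their own pace and stop on an object; "newtons" is the grip in N (left out, the last holds). Time passes only in rows, so rows that repeat a pose let the fingers close. It gives the time, the measured TCP pose, the force and the opening at its end, in the units of the state.
- manip.observe(): the state, without advancing time (a new reading comes with each control period).
- imaging.snapshot(name): name is "side" or "top"; returns (picture, depth): 384x512x3 uint8, blue, green, red; 384x512 float32, mm along the optical axis (not along the pixel's ray), 0 where there is no reading.
- imaging.calibration(name): a dict with "fovy" (degrees; the focal length in pixels is half the picture's height over the tangent of half this angle, whatever the lens; pixels are square), "cx", "cy" (the principal point, pixels), "position" and "rotation" of the camera in the world. Camera axes: x right, y down, z forward; pixel columns grow to the right and rows downward; lengths in mm; the calibration is good to about 2 mm. A picture is of the moment at which its call begins. calibration takes no time and is no camera call.
- manip.finish_job(): hands the job in, once; it reports no verdict.
The state is a dict: "clock": time; "joints": joint angles; "qd": joint speeds; "joint_torque": joint torques, N m; "tool_pos": TCP position; "orientation": TCP orientation; "wrist_force": force on the tool from outside, world axes, zero at the start; "torque": the same for the moment, N m; "opening": finger opening in mm.
Only numpy, scipy, OpenCV 4.12 (cv2) and the standard library are available. Lean on these libraries where they do the work, as an engineer would, in place of code of your own. Each camera call takes 0.05 s, during which the arm holds its last target.

## Working session

There is one attempt and no reset: what is moved stays moved. The work goes in short steps, Python scripts to look and compute and a tool call to move; the robot and the scene stay as the last step left them, time stands still between calls to the robot, and variables do not carry over. Pictures are saved under pics/ and viewed, and the job is handed in when it is done.

Besides the shell and the picture viewer there is one more tool, called by a JSON object that holds its "name" and its "arguments". step_arm: Moves the arm, as the interface text tells. Its arguments: {"type":"object","properties":{"delta_pos":{"type":"array","items":{"type":"array","items":{"type":"number"}}},"turn":{"type":"array","items":{"type":"number"}},"hand":{"type":"array","items":{"type":"number"}},"newtons":{"type":"number"}},"required":["delta_pos","turn","hand"]}

```bash
mkdir -p pics
python3 - <<'E'
from cell import manip, imaging
import cv2,numpy as np
print(manip.observe())
for n in("side","top"):
    p,d=imaging.snapshot(n); cv2.imwrite(f"pics/{n}0.png",p); np.save(f"{n}0.npy",d)
    print(n,imaging.calibration(n))
E
```

```text
{'clock': 0.0, 'joints': array([-1.37832792e+00,  3.78083493e-01,  7.95938271e-02,  1.27438322e+00,
        2.52656985e-05,  1.46049591e+00]), 'qd': array([-9.98182212e-04, -5.30317207e-04, -3.43902820e-04, -1.14505358e-03,
        8.78081385e-04, -4.39008670e-05]), 'joint_torque': array([ 2.08489822e-03, -4.63601589e+01,  2.69875878e+01,  2.08817970e-02,
        9.81177686e-05, -1.40646023e-05]), 'tool_pos': array([ 171.32963114, -548.18552371,  230.336786  ]), 'orientation': array([-3.10361094e+00, -4.73460611e-01,  9.42561369e-05]), 'wrist_force': array([-0.2311987 ,  0.13989788, -0.00266672]), 'torque': array([-0.00345288,  0.03295888,  0.02590083]), 'opening': 85.45618950558922}
side {'fovy': 46.29573750464882, 'cx': 262.96036530530125, 'cy': 192.12797582663757, 'position': array([500.82492964, 683.69483382, 943.77439486]), 'rotation': array([-0.05548607,  2.9241697 , -1.08200128])}
top {'fovy': 55.38548937944382, 'cx': 253.0372776467977, 'cy': 195.55821785723546, 'position': array([462.83420618, -96.5150219 , 967.74267455]), 'rotation': array([-2.13403005,  2.16064066, -0.12820733])}
```

View pics/side0.png

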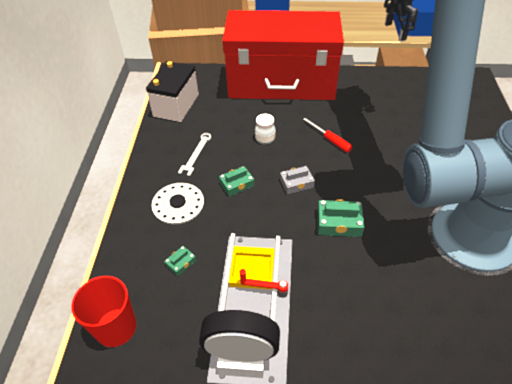

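View pics/top0.png

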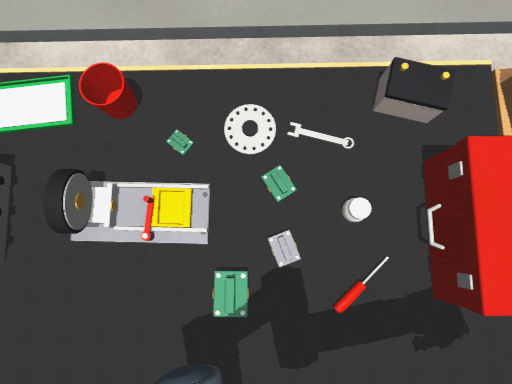

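```bash
cat > h.py <<'E'
import numpy as np,cv2
from scipy.spatial.transform import Rotation as R
from cell import manip, imaging
def cal(n):
    c=imaging.calibration(n); f=192/np.tan(np.radians(c['fovy']/2)); return c,f,R.from_rotvec(c['rotation']).as_matrix()
def ray(n,u,v):
    c,f,M=cal(n); return c['position'],M@np.array([(u-c['cx'])/f,(v-c['cy'])/f,1.])
def atz(n,u,v,z):
    p,r=ray(n,u,v); return p+r*(z-p[2])/r[2]
def dep(n,u,v,d):
    p,r=ray(n,u,v); return p+r*d[int(round(v)),int(round(u))]
def cloud(n,d):
    c,f,M=cal(n); v,u=np.mgrid[0:384,0:512]
    P=np.stack([(u-c['cx'])/f*d,(v-c['cy'])/f*d,d],-1)@M.T+c['position']; return P
def proj(n,X):
    c,f,M=cal(n); q=M.T@(np.array(X,float)-c['position']); return c['cx']+f*q[0]/q[2],c['cy']+f*q[1]/q[2]
def tri(a,b):
    p1,r1=ray(*a);p2,r2=ray(*b)
    A=np.stack([r1,-r2],1);t=np.linalg.lstsq(A,p2-p1,rcond=None)[0]
    x,y=p1+r1*t[0],p2+r2*t[1]; return (x+y)/2,np.linalg.norm(x-y)
def crop(p,name,x0,y0,w,h,s):
    cv2.imwrite(name,cv2.resize(p[y0:y0+h,x0:x0+w],None,fx=s,fy=s,interpolation=cv2.INTER_CUBIC))
E
python3 - <<'E'
from h import *
dt=np.load('top0.npy');ds=np.load('side0.npy')
t=cv2.imread('pics/top0.png');s=cv2.imread('pics/side0.png')
for nm,d,im in(('top',dt,t),('side',ds,s)):
    P=cloud(nm,d); g=P[...,2]
    hsv=cv2.cvtColor(im,cv2.COLOR_BGR2HSV)
    m=((hsv[...,0]>60)&(hsv[...,0]<95)&(hsv[...,1]>80)&(hsv[...,2]>40)).astype(np.uint8)
    n,l,st,ce=cv2.connectedComponentsWithStats(m)
    for i in range(1,n):
        if st[i,4]<60: continue
        q=P[l==i]; hz=q[:,2]
        rr=cv2.minAreaRect(q[:,:2].astype(np.float32))
        print(nm,ce[i].round(),st[i,4],np.percentile(hz,[5,50,95,99]).round(),rr)
crop(t,'pics/c1.png',40,160,180,100,4.4)
crop(t,'pics/c2.png',160,120,160,200,3)
crop(s,'pics/c3.png',190,220,120,164,3.6)
crop(s,'pics/c4.png',160,150,220,130,3.6)
E
```

```text
top [ 45. 102.] 1288 [ 2.  7. 20. 22.] ((734.22412109375, 238.76373291015625), (832.5037231445312, 226.26292419433594), 66.21662902832031)
top [180. 142.] 375 [10. 24. 41. 42.] ((623.88818359375, 10.568984985351562), (383.35614013671875, 51.571083068847656), 41.28147506713867)
top [278. 183.] 678 [26. 31. 53. 55.] ((564.1839599609375, -148.71939086914062), (92.41024780273438, 208.44325256347656), 86.65680694580078)
top [230. 293.] 1500 [38. 42. 73. 75.] ((375.0772399902344, -29.85907745361328), (102.14131927490234, 195.3058319091797), 80.39019012451172)
side [236. 180.] 590 [ 4. 29. 52. 53.] ((544.1430053710938, 227.7602081298828), (92.12232208251953, 911.331298828125), 11.199503898620605)
side [340. 218.] 1384 [ 6. 41. 72. 74.] ((382.8407287597656, 292.1925048828125), (808.011474609375, 126.073974609375), 82.09748840332031)
side [179. 260.] 458 [ 4. 21. 39. 41.] ((736.9497680664062, 103.53778076171875), (70.30487823486328, 61.137577056884766), 49.40595626831055)
```

View pics/c1.png

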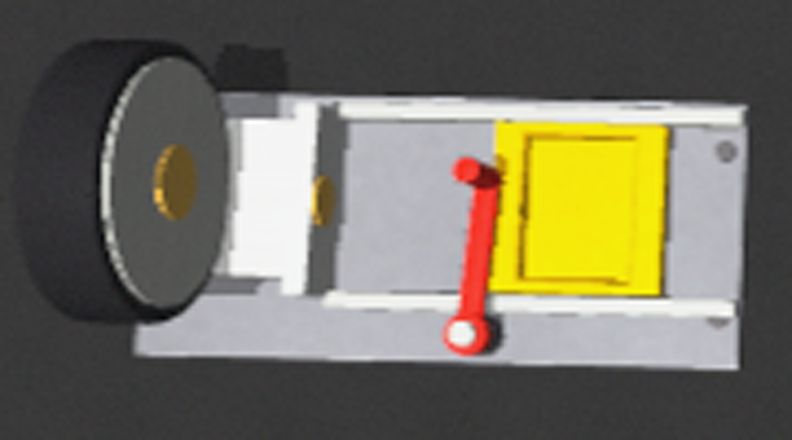

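View pics/c2.png

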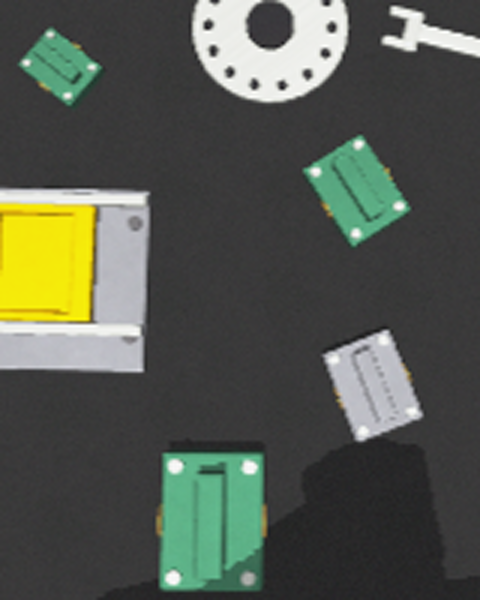

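View pics/c3.png

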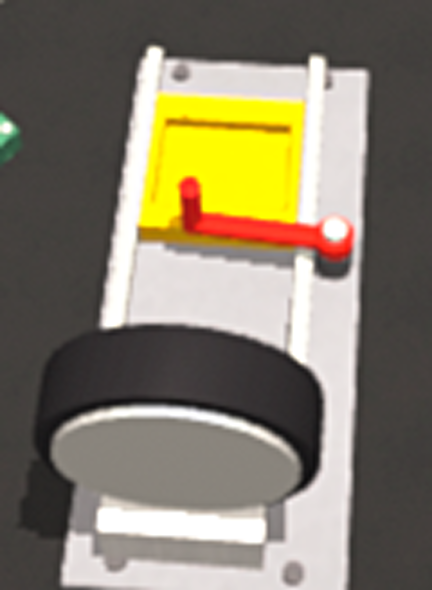

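View pics/c4.png

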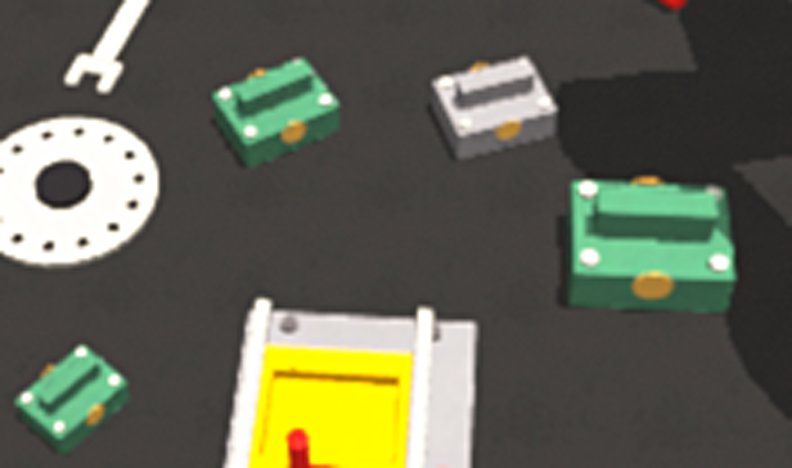

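```bash
cat > fit.py <<'E'
from h import *
from scipy.optimize import least_squares
def cv(o,s,X,Y): return o[0]+(X+.5)/s-.5, o[1]+(Y+.5)/s-.5
T=lambda X,Y:('top',*cv((40,160),4.4,X,Y)); S=lambda X,Y:('side',*cv((190,220),3.6,X,Y))
obs=[(T(738,368),'b',(-80,-130,10)),(T(135,353),'b',(-80,230,10)),
(T(668,126),'s',(50,-50,33)),(T(660,296),'s',(-50,-50,33)),(T(497,121),'s',(50,50,33)),(T(465,169),'p',None),
(S(160,97),'s',(50,-50,33)),(S(305,103),'s',(-50,-50,33)),(S(140,228),'s',(50,50,33)),
(S(369,70),'b',(-80,-130,10)),(S(347,586),'b',(-80,230,10)),(S(62,583),'b',(80,230,10)),(S(190,187),'p',None)]
def w(p,X): c,s=np.cos(p[2]),np.sin(p[2]); return np.array([p[0]+c*X[0]-s*X[1],p[1]+s*X[0]+c*X[1],X[2]+p[5]])
def pt(p,k,X):
    if k=='s': X=(X[0],X[1]-60+p[3],X[2])
    if k=='p': X=(-75+90*np.cos(p[4]),21-90*np.sin(p[4]),86)
    return w(p,X)
def res(p):
    r=[]
    for o,k,X in obs:
        u=proj(o[0],pt(p,k,X)); r+= [u[0]-o[1],u[1]-o[2]]
    return np.array(r)
if __name__=='__main__':
    sol=least_squares(res,[580,140,0,20,0.1,0],x_scale=[10,10,.1,10,.1,1],loss='soft_l1')
    print(sol.x); print(res(sol.x).reshape(-1,2).round(1))
    print(tri(obs[5][0],obs[12][0]))
    for i,j in((2,6),(3,7),(4,8)): print(tri(obs[i][0],obs[j][0]))
E
python3 fit.py
python3 - <<'E'
from h import *
t=cv2.imread('pics/top0.png');s=cv2.imread('pics/side0.png')
crop(t,'pics/c5.png',250,155,60,60,10)
crop(s,'pics/c6.png',210,155,60,50,12)
E
```

```text
[ 5.57202968e+02  1.61100109e+02 -7.43442650e-03  2.61104853e+01
  4.81322395e-02 -1.98598000e+00]
[[ 1.4 -3.8]
 [ 1.4  0.2]
 [-1.   0.7]
 [ 0.1  0.7]
 [-0.5  2.1]
 [-0.2  2.1]
 [-0.8 -0.5]
 [ 0.1 -0.6]
 [ 0.8 -0.2]
 [-5.3 -1.3]
 [-1.7  3.6]
 [-1.9  0.6]
 [ 1.2 -0. ]]
(array([576.22275609, 177.48798822,  83.70367915]), np.float64(2.5651283205693196))
(array([607.04579414,  75.05208584,  26.87051308]), np.float64(3.841941893524277))
(array([507.63823716,  78.21680485,  29.23976709]), np.float64(1.574088354723213))
(array([611.15338603, 176.16327359,  29.09089305]), np.float64(3.6797023401638005))
```

View pics/c5.png

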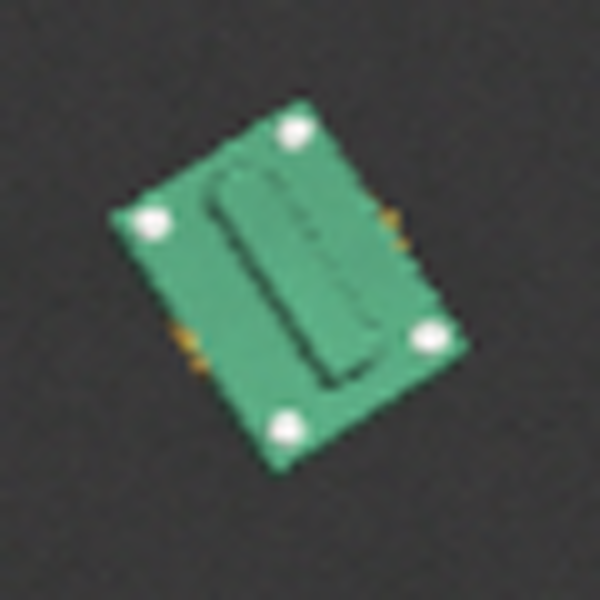

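View pics/c6.png

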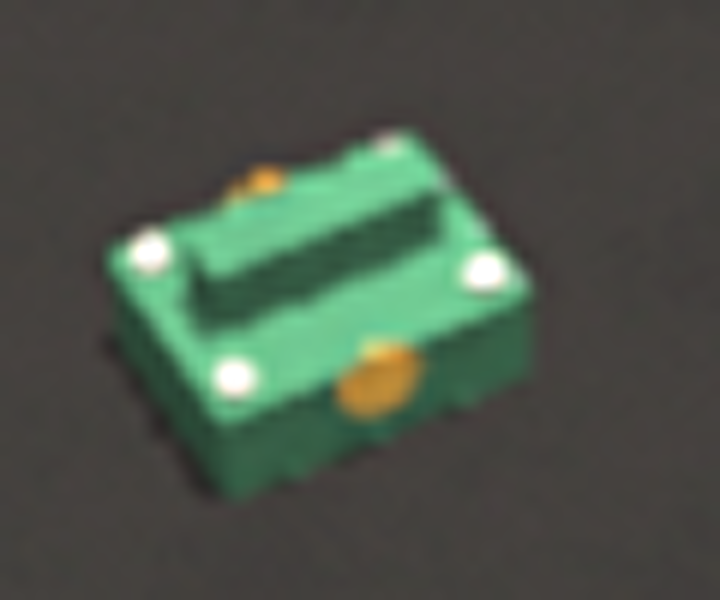

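Run:
```python
import fit
from fit import *
def res2(p):
    fit.obs=[(o,k,(X[0]+p[6],X[1],X[2])) if k=='b' else (o,k,X) for o,k,X in obs]
    return res3(p)
def res3(p):
    r=[]
    for o,k,X in fit.obs:
        off=p[7:9] if o[0]=='top' else p[9:11]
        u=proj(o[0],pt(p,k,X)); r+= [u[0]-o[1]-off[0],u[1]-o[2]-off[1]]
    return np.array(r)
base=list(obs)
def F(p):
    fit.obs=[(o,k,(X[0]+p[6],X[1],X[2])) if k=='b' else (o,k,X) for o,k,X in base]
    return np.r_[res3(p), p[5]/.5, p[7:]/1.0]
sol=least_squares(F,[580,140,0,20,0.1,0,-20,0,0,0,0],x_scale=[10,10,.1,10,.1,1,1,1,1,1,1],loss='soft_l1')
print(sol.x.round(3)); print(F(sol.x)[:26].reshape(-1,2).round(1))
p=sol.x; print('pivot',w(p,(-75,21,41)),'post',pt(p,'p',None),'pocket',w(p,(0,p[3]-60,19)))
# cartridge rect top z=30
A=lambda X,Y:('top',*cv((250,155),10,X,Y)); B=lambda X,Y:('side',*cv((210,155),12,X,Y))
# corners: top-image: a left(112,215) b top(303,100) c right(468,345) d bottom(278,473)
# white dots (feature centres)
dots=[(A(153,222),B(485,271)),(A(294,131),B(235,378)),(A(430,337),B(150,250)),(A(287,429),B(388,145))]
for a,b in dots: print('dot',tri(a,b))
cor=np.array([atz(*A(*c),30) for c in((112,215),(303,100),(468,345),(278,473))]);print(cor.round(1),cor.mean(0), [np.linalg.norm(cor[i]-cor[i-1]).round(1) for i in range(4)])
cor=np.array([atz(*B(*c),30) for c in((535,290),(225,425),(108,258),(410,130))]);print(cor.round(1),cor.mean(0), [np.linalg.norm(cor[i]-cor[i-1]).round(1) for i in range(4)])
```

```text
[ 5.59917e+02  1.60530e+02 -3.30000e-02  2.65860e+01  4.30000e-02
 -4.40000e-02 -1.10590e+01 -1.01000e-01  5.80000e-01 -4.73000e-01
 -6.80000e-01]
[[ 0.6  0.1]
 [ 0.4  0.5]
 [-0.5 -0.2]
 [-0.4 -0.1]
 [-0.1  0.2]
 [-0.1  0.2]
 [-0.5 -0.7]
 [ 0.4  0. ]
 [-0.1 -0.6]
 [-0.1 -0.3]
 [-0.1  4.9]
 [-0.2 -0.2]
 [ 0.2 -0. ]]
pivot [485.66239425 184.02827135  40.95604148] post [575.40157483 177.18141299  85.95604148] pocket [558.7990657  127.13420261  18.95604148]
dot (array([ 600.93074913, -112.80797857,   80.99714173]), np.float64(51.08906494228684))
dot (array([ 653.92714668, -155.05361548,   -8.4123033 ]), np.float64(27.345520702024178))
dot (array([ 638.03958704, -191.7556564 ,  -11.57047755]), np.float64(52.999889075929616))
dot (array([ 588.04687688, -148.21041643,   73.80519908]), np.float64(24.13017225143831))
[[ 638.2 -106.1   30. ]
 [ 668.  -156.4   30. ]
 [ 602.7 -197.7   30. ]
 [ 570.  -147.9   30. ]] [ 619.73440186 -152.05271203   30.        ] [np.float64(80.0), np.float64(58.5), np.float64(77.3), np.float64(59.6)]
[[ 568.2 -146.9   30. ]
 [ 635.5 -103.7   30. ]
 [ 667.2 -153.7   30. ]
 [ 600.4 -196.9   30. ]] [ 617.81737583 -150.28551656   30.        ] [np.float64(59.4), np.float64(80.0), np.float64(59.2), np.float64(79.6)]
```

```bash
cat > ov.py <<'E'
from fit import *
def overlay(n,img,P,boxes,name,o,wh,s,off=(0,0)):
    im=cv2.resize(img[o[1]:o[1]+wh[1],o[0]:o[0]+wh[0]],None,fx=s,fy=s,interpolation=cv2.INTER_CUBIC)
    for pts in boxes:
        q=np.array([[((u+.5-o[0])*s),((v+.5-o[1])*s)] for u,v in (proj(n,w(P,x)) for x in pts)])
        cv2.polylines(im,[q.astype(np.int32)],True,(255,0,255),1)
    cv2.imwrite(name,im)
def rect(x0,x1,y0,y1,z): return [(x0,y0,z),(x1,y0,z),(x1,y1,z),(x0,y1,z)]
def stand(P):
    s=P[3]-60;l=P[4]
    a=np.array([np.cos(l),-np.sin(l)]);b=np.array([a[1],-a[0]])
    c=np.array([-75,21])
    arm=[(*(c+90*i*a+7*j*b),46) for i,j in((0,1),(1,1),(1,-1),(0,-1))]
    e=c+90*a
    post=[(e[0]+7.5*np.cos(t),e[1]+7.5*np.sin(t),86) for t in np.linspace(0,6.28,16)]
    return [rect(-50,50,s-50,s+50,33),rect(-42.5,42.5,s-32.5,s+32.5,33),[(57,-130,24),(57,150,24)],[(-57,-130,24),(-57,150,24)],arm,post]
E
python3 - <<'E'
from ov import *
t=cv2.imread('pics/top0.png');s=cv2.imread('pics/side0.png')
P=[559.9,160.5,-.033,26.6,.043,0]
overlay('top',t,P,stand(P),'pics/o1.png',(40,160),(180,100),4.4)
overlay('side',s,P,stand(P),'pics/o2.png',(190,220),(120,164),3.6)
A=lambda X,Y:('top',*cv((250,155),10,X,Y)); B=lambda X,Y:('side',*cv((210,155),12,X,Y))
for a,b in [(A(153,222),B(235,378)),(A(294,131),B(150,250)),(A(430,337),B(388,145)),(A(287,429),B(485,271))]: print(tri(a,b))
E
```

```text
(array([ 635.12628378, -116.68521584,   31.46207745]), np.float64(1.5520134268729497))
(array([ 658.14714326, -153.6632724 ,   33.30322715]), np.float64(1.8589757165001093))
(array([ 604.48419385, -187.54749959,   34.40062131]), np.float64(0.40744361605931745))
(array([ 580.43906094, -150.30309618,   32.4672559 ]), np.float64(1.3419115489991236))
```

View pics/o1.png

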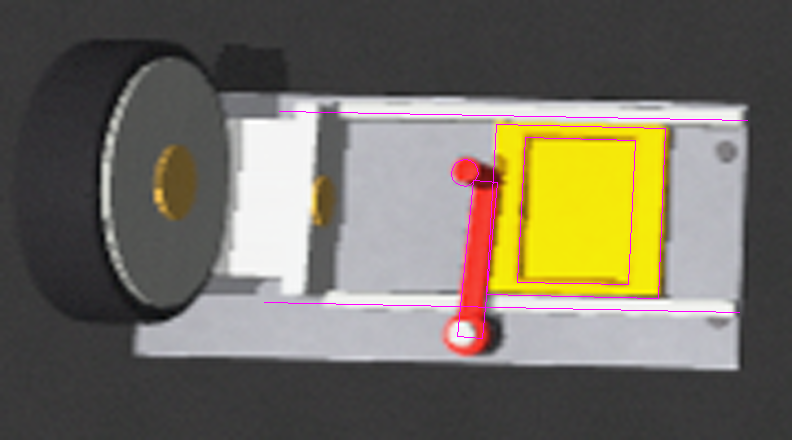

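View pics/o2.png

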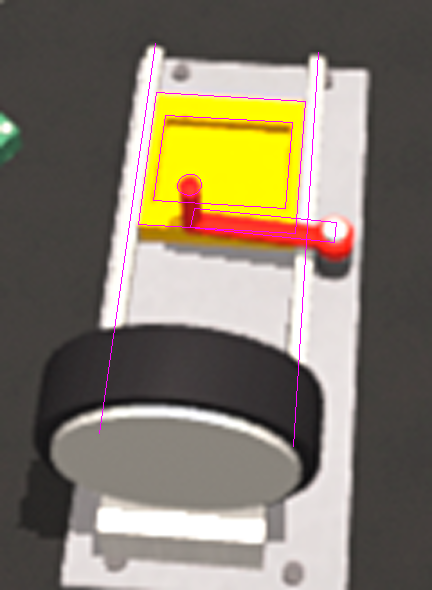

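```bash
cat > go.py <<'E'
import sys
from h import *
P=[559.9,160.5,-.033,26.6,.043,0]
def go(x,y,z,yaw,stand=False):
    if stand:
        c,s=np.cos(P[2]),np.sin(P[2]); x,y=P[0]+c*x-s*y,P[1]+s*x+c*y
    o=manip.observe(); M=R.from_rotvec(o['orientation']).as_matrix()
    cur=np.arctan2(M[1,0],M[0,0]); d=M.T@(np.array([x,y,z])-o['tool_pos'])/1000
    dy=(yaw-cur+np.pi)%(2*np.pi)-np.pi
    print('clk %.2f'%o['clock'],'pos',o['tool_pos'].round(1),'yaw %.3f'%cur,'F',o['wrist_force'].round(1),'open %.1f'%o['opening'],'q6 %.2f'%o['joints'][5],'tilt',M[:,2].round(3))
    print('target',round(x,1),round(y,1),z,'delta',d.round(4),'turn',round(-dy,3),'dist',round(np.linalg.norm(d),3))
if __name__=='__main__':
    a=sys.argv[1:]; st=a[0]=='s'; a=list(map(float,a[1:] if st else a)); go(*a,stand=st)
E
python3 go.py s 17 46 150 3.109
python3 - <<'E'
from h import *
P=cloud('top',np.load('top0.npy'))
for u,v in((105,205),(115,205),(75,205),(90,185),(145,236)): print(u,v,P[v,u].round())
E
```

```text
clk 0.10 pos [ 171.3 -548.3  230.5] yaw 0.303 F [ 0.7  0.4 -0. ] open 85.6 q6 1.46 tilt [-0.     0.002 -1.   ]
target 578.4 205.9 150.0 delta [ 0.6134 -0.5983  0.0817] turn -2.806 dist 0.861
105 205 [565. 287.  57.]
115 205 [567. 272.  32.]
75 205 [556. 319. 144.]
90 185 [612. 317.  79.]
145 236 [486. 184.  55.]
```

{"name": "step_arm", "arguments": {"delta_pos": [[0.028, -0.027, 0], [0.056, -0.054, 0], [0.085, -0.082, 0], [0.114, -0.111, 0], [0.143, -0.14, 0]], "turn": [-0.12, -0.24, -0.36, -0.48, -0.6], "hand": [0, 0, 0, 0, 0], "newtons": 60}}

```text
clock: 0.52
tool_pos: [266.4, -370.0, 230.2]
orientation: [-2.821, -1.376, -0.001]
wrist_force: [1.3, -0.4, 1.0]
opening: 25.5
```

```bash
python3 go.py s 17 46 150 3.109
```

```text
clk 0.52 pos [ 266.4 -370.   230.2] yaw 0.908 F [ 1.3 -0.4  1. ] open 25.5 q6 1.15 tilt [-0.001  0.003 -1.   ]
target 578.4 205.9 150.0 delta [ 0.6458 -0.1084  0.0816] turn -2.201 dist 0.66
```

{"name": "step_arm", "arguments": {"delta_pos": [[0.04, -0.007, 0], [0.08, -0.013, 0], [0.12, -0.02, 0], [0.16, -0.026, 0], [0.2, -0.033, 0]], "turn": [-0.12, -0.24, -0.36, -0.48, -0.6], "hand": [0, 0, 0, 0, 0]}}

```text
clock: 0.93
tool_pos: [363.7, -190.1, 230.4]
orientation: [-2.282, -2.155, -0.002]
wrist_force: [2.0, -0.4, -0.1]
opening: -0.1
```

```bash
python3 go.py s 17 46 150 3.109
```

```text
clk 0.93 pos [ 363.7 -190.1  230.4] yaw 1.513 F [ 2.  -0.4 -0.1] open -0.1 q6 0.99 tilt [-0.001  0.003 -1.   ]
target 578.4 205.9 150.0 delta [0.4074 0.1917 0.0814] turn -1.596 dist 0.458
```

{"name": "step_arm", "arguments": {"delta_pos": [[0.036, 0.017, 0], [0.072, 0.034, 0], [0.109, 0.051, 0], [0.145, 0.068, 0], [0.181, 0.085, 0]], "turn": [-0.12, -0.24, -0.36, -0.48, -0.6], "hand": [0, 0, 0, 0, 0]}}

```text
clock: 1.35
tool_pos: [459.2, -12.2, 230.7]
orientation: [-1.535, -2.738, -0.003]
wrist_force: [0.4, -0.4, 0.2]
opening: -0.2
```

```bash
python3 go.py s 17 46 150 3.109
```

```text
clk 1.35 pos [459.2 -12.2 230.7] yaw 2.120 F [ 0.4 -0.4  0.2] open -0.2 q6 0.86 tilt [-0.001  0.003 -1.   ]
target 578.4 205.9 150.0 delta [0.1236 0.2154 0.0812] turn -0.989 dist 0.261
```

{"name": "step_arm", "arguments": {"delta_pos": [[0.019, 0.033, 0], [0.038, 0.066, 0], [0.057, 0.1, 0.01], [0.076, 0.133, 0.02], [0.095, 0.166, 0.03]], "turn": [-0.12, -0.24, -0.36, -0.48, -0.6], "hand": [0, 0, 0, 0, 0]}}

```text
clock: 1.77
tool_pos: [551.6, 157.6, 200.4]
orientation: [-0.648, -3.072, -0.004]
wrist_force: [0.3, 0.0, -0.2]
opening: 0.2
```

```bash
python3 go.py s 17 46 120 3.109
```

```text
clk 1.77 pos [551.6 157.6 200.4] yaw 2.726 F [ 0.3  0.  -0.2] open 0.2 q6 0.58 tilt [-0.001  0.003 -1.   ]
target 578.4 205.9 120.0 delta [-0.0052  0.0549  0.0804] turn -0.383 dist 0.098
```

{"name": "step_arm", "arguments": {"delta_pos": [[-0.001, 0.018, 0.02], [-0.003, 0.037, 0.04], [-0.005, 0.055, 0.06], [-0.005, 0.055, 0.08], [-0.005, 0.055, 0.08]], "turn": [-0.12, -0.24, -0.36, -0.383, -0.383], "hand": [0, 0, 0, 0, 0]}}

```text
clock: 2.18
tool_pos: [575.1, 206.2, 115.2]
orientation: [-0.048, -3.131, -0.001]
wrist_force: [-0.9, -0.3, -0.1]
opening: -0.1
```

```bash
python3 go.py s 17 46 56 3.109
python3 - <<'E'
from h import *
for n in("side","top"):
    p,d=imaging.snapshot(n)
    if n=='top': crop(p,'pics/t1.png',40,140,180,120,4.4)
    else: crop(p,'pics/s1.png',190,200,140,164,3.6)
E
```

```text
clk 2.18 pos [575.1 206.2 115.2] yaw 3.111 F [-0.9 -0.3 -0.1] open -0.1 q6 0.27 tilt [-0.01  0.   -1.  ]
target 578.4 205.9 56.0 delta [-0.0039 -0.0002  0.0592] turn 0.002 dist 0.059
```

View pics/t1.png

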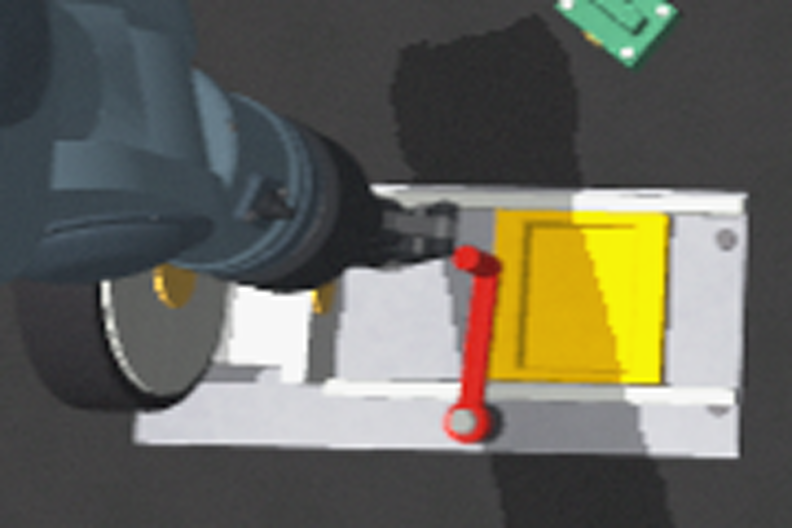

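View pics/s1.png

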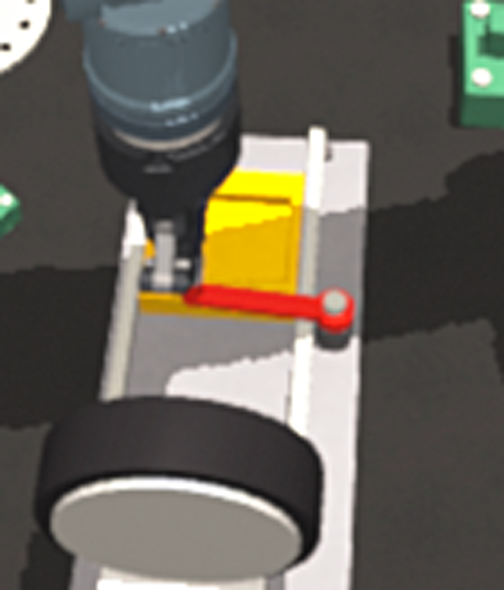

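{"name": "step_arm", "arguments": {"delta_pos": [[-0.003, 0, 0.025], [-0.003, 0, 0.05], [-0.003, 0, 0.059], [-0.003, 0, 0.059]], "turn": [0, 0, 0, 0], "hand": [0, 0, 0, 0]}}

```text
clock: 2.62
tool_pos: [578.0, 204.8, 59.3]
orientation: [-0.054, -3.133, -0.001]
wrist_force: [-0.3, 0.0, -0.1]
opening: -0.1
```

```bash
cat > arc.py <<'E'
from go import *
# finger stand position along arc
def arc(ths,d,z=56,sgn=1):
    o=manip.observe(); M=R.from_rotvec(o['orientation']).as_matrix()
    print('clk',o['clock'],'pos',o['tool_pos'].round(1),'F',o['wrist_force'].round(1))
    c,s=np.cos(P[2]),np.sin(P[2])
    for t in ths:
        a=np.array([np.cos(t),-np.sin(t)]);tg=np.array([-np.sin(t),-np.cos(t)])
        q=np.array([-75,21])+90*a-sgn*d*tg
        x=np.array([P[0]+c*q[0]-s*q[1],P[1]+s*q[0]+c*q[1],z])
        print(round(t,2),q.round(1),(M.T@(x-o['tool_pos'])/1000).round(3))
if __name__=='__main__': arc(np.arange(0,1.71,.1),20)
E
python3 arc.py
```

```text
clk 2.6167 pos [578.  204.8  59.3] F [-0.3  0.  -0.1]
0.0 [15. 41.] [ 0.002 -0.004  0.003]
0.1 [16.5 31.9] [ 0.    -0.013  0.003]
0.2 [17.2 22.7] [-0.001 -0.022  0.003]
0.3 [16.9 13.5] [-0.    -0.031  0.003]
0.4 [15.7  4.4] [ 0.001 -0.04   0.003]
0.5 [13.6 -4.6] [ 0.003 -0.049  0.003]
0.6 [ 10.6 -13.3] [ 0.006 -0.058  0.003]
0.7 [  6.7 -21.7] [ 0.01  -0.067  0.003]
0.8 [  2.1 -29.6] [ 0.014 -0.074  0.003]
0.9 [ -3.4 -37.1] [ 0.02  -0.082  0.003]
1.0 [ -9.5 -43.9] [ 0.026 -0.089  0.003]
1.1 [-16.4 -50.1] [ 0.033 -0.095  0.004]
1.2 [-23.7 -55.6] [ 0.04  -0.101  0.004]
1.3 [-31.7 -60.4] [ 0.048 -0.105  0.004]
1.4 [-40.  -64.3] [ 0.056 -0.109  0.004]
1.5 [-48.7 -67.4] [ 0.065 -0.112  0.004]
1.6 [-57.6 -69.5] [ 0.074 -0.114  0.004]
1.7 [-66.8 -70.8] [ 0.083 -0.116  0.004]
```

{"name": "step_arm", "arguments": {"delta_pos": [[0.0, -0.01, 0.003], [0.0, -0.02, 0.003], [0.0, -0.03, 0.003], [0.001, -0.04, 0.003], [0.003, -0.049, 0.003]], "turn": [0, 0, 0, 0, 0], "hand": [0, 0, 0, 0, 0]}}

```text
clock: 3.03
tool_pos: [574.1, 154.5, 57.4]
orientation: [-0.056, -3.135, -0.001]
wrist_force: [1.0, 1.7, 0.7]
opening: 0.3
```

```bash
python3 arc.py
```

```text
clk 3.0333 pos [574.1 154.5  57.4] F [1.  1.7 0.7]
0.0 [15. 41.] [-0.     0.047  0.001]
0.1 [16.5 31.9] [-0.002  0.037  0.001]
0.2 [17.2 22.7] [-0.003  0.028  0.001]
0.3 [16.9 13.5] [-0.002  0.019  0.001]
0.4 [15.7  4.4] [-0.001  0.01   0.001]
0.5 [13.6 -4.6] [0.001 0.001 0.001]
0.6 [ 10.6 -13.3] [ 0.004 -0.008  0.001]
0.7 [  6.7 -21.7] [ 0.008 -0.016  0.001]
0.8 [  2.1 -29.6] [ 0.012 -0.024  0.001]
0.9 [ -3.4 -37.1] [ 0.018 -0.032  0.001]
1.0 [ -9.5 -43.9] [ 0.024 -0.038  0.002]
1.1 [-16.4 -50.1] [ 0.031 -0.045  0.002]
1.2 [-23.7 -55.6] [ 0.038 -0.05   0.002]
1.3 [-31.7 -60.4] [ 0.046 -0.055  0.002]
1.4 [-40.  -64.3] [ 0.054 -0.059  0.002]
1.5 [-48.7 -67.4] [ 0.063 -0.062  0.002]
1.6 [-57.6 -69.5] [ 0.072 -0.064  0.002]
1.7 [-66.8 -70.8] [ 0.081 -0.066  0.002]
```

Force of 1.7 N along +y: pushing the lever as expected.

{"name": "step_arm", "arguments": {"delta_pos": [[0.004, -0.008, 0.001], [0.008, -0.016, 0.001], [0.012, -0.024, 0.001], [0.018, -0.032, 0.001], [0.024, -0.038, 0.001]], "turn": [0, 0, 0, 0, 0], "hand": [0, 0, 0, 0, 0]}}

```text
clock: 3.45
tool_pos: [548.1, 116.5, 56.5]
orientation: [-0.056, -3.135, -0.001]
wrist_force: [-0.2, 1.6, 0.3]
opening: -0.0
```

```bash
python3 arc.py|tail -9;python3 - <<'E'
from h import *
for n in("side","top"):
    p,d=imaging.snapshot(n)
    if n=='top': crop(p,'pics/t2.png',40,140,180,120,4.4)
    else: crop(p,'pics/s2.png',190,200,140,164,3.6)
E
```

```text
0.9 [ -3.4 -37.1] [-0.007  0.007  0.   ]
1.0 [ -9.5 -43.9] [-0.001  0.     0.001]
1.1 [-16.4 -50.1] [ 0.006 -0.006  0.001]
1.2 [-23.7 -55.6] [ 0.013 -0.011  0.001]
1.3 [-31.7 -60.4] [ 0.021 -0.016  0.001]
1.4 [-40.  -64.3] [ 0.03  -0.02   0.001]
1.5 [-48.7 -67.4] [ 0.038 -0.023  0.001]
1.6 [-57.6 -69.5] [ 0.047 -0.025  0.001]
1.7 [-66.8 -70.8] [ 0.056 -0.027  0.001]
```

View pics/t2.png

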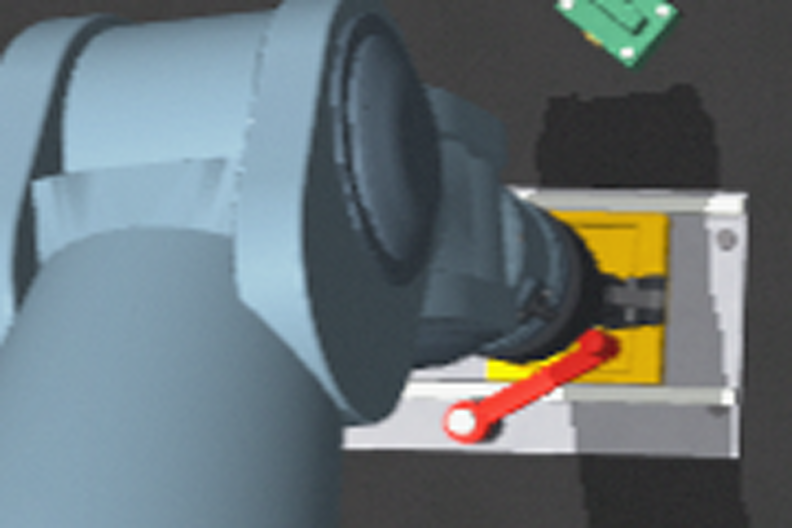

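View pics/s2.png

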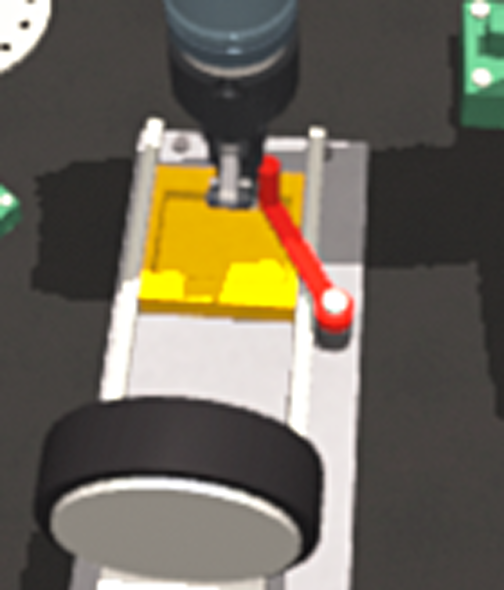

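{"name": "step_arm", "arguments": {"delta_pos": [[0.009, -0.007, 0.001], [0.019, -0.013, 0.001], [0.029, -0.018, 0.001], [0.038, -0.021, 0.001], [0.046, -0.023, 0.001]], "turn": [0, 0, 0, 0, 0], "hand": [0, 0, 0, 0, 0]}}

```text
clock: 3.97
tool_pos: [501.1, 95.1, 56.0]
orientation: [-0.057, -3.136, -0.001]
wrist_force: [23.1, 5.6, -10.0]
opening: 0.3
```

```bash
python3 go.py s -57.5 -69 56 3.109;python3 - <<'E'
from h import *
for n in("side","top"):
    p,d=imaging.snapshot(n)
    if n=='top': crop(p,'pics/t3.png',40,140,180,120,4.4)
    else: crop(p,'pics/s3.png',190,200,140,164,3.6)
E
```

```text
clk 3.97 pos [501.1  95.1  56. ] yaw 3.105 F [ 23.1   5.6 -10. ] open 0.3 q6 0.10 tilt [-0.005  0.001 -1.   ]
target 500.2 93.4 56.0 delta [ 0.0009 -0.0017 -0.    ] turn -0.004 dist 0.002
```

View pics/s3.png

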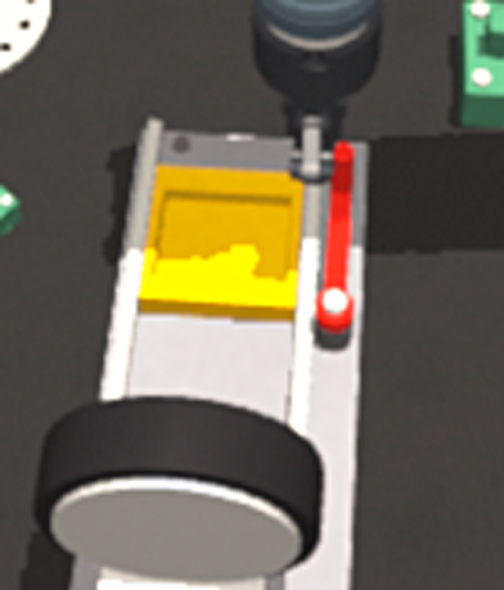

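{"name": "step_arm", "arguments": {"delta_pos": [[-0.008, 0, 0], [-0.012, 0, -0.03], [-0.012, 0, -0.07], [-0.03, -0.02, -0.1], [-0.05, -0.06, -0.1]], "turn": [0, 0, 0, 0, -0.1], "hand": [0, 0, 0, 0.06, 0.06]}}

```text
clock: 4.48
tool_pos: [552.6, 38.2, 163.0]
orientation: [-0.111, 3.134, 0.001]
wrist_force: [2.3, 0.6, 0.3]
opening: 23.2
```

```bash
python3 go.py 619 -151.3 120 3.70
```

```text
clk 4.48 pos [552.6  38.2 163. ] yaw -3.071 F [2.3 0.6 0.3] open 23.2 q6 -0.12 tilt [ 0.006  0.001 -1.   ]
target 619.0 -151.3 120.0 delta [-0.0526 -0.1938  0.0431] turn -0.487 dist 0.205
```

{"name": "step_arm", "arguments": {"delta_pos": [[-0.01, -0.038, 0], [-0.02, -0.076, 0.01], [-0.031, -0.115, 0.02], [-0.042, -0.154, 0.035], [-0.053, -0.194, 0.043]], "turn": [-0.1, -0.2, -0.3, -0.4, -0.487], "hand": [0.06, 0.06, 0.06, 0.06, 0.06]}}

```text
clock: 4.9
tool_pos: [618.5, -150.9, 118.9]
orientation: [-0.872, 3.014, 0.001]
wrist_force: [-0.4, 0.3, 0.7]
opening: 59.9
```

{"name": "step_arm", "arguments": {"delta_pos": [[0, 0, 0]], "turn": [0], "hand": [0.06]}}

```text
clock: 4.98
tool_pos: [619.5, -157.7, 116.1]
orientation: [-0.867, 3.018, -0.002]
wrist_force: [-0.3, 1.4, -0.2]
opening: 60.3
```

```bash
python3 go.py 619 -151.3 70 3.70;python3 - <<'E'
from h import *
for n in("side","top"):
    p,d=imaging.snapshot(n)
    if n=='top': crop(p,'pics/t4.png',20,80,320,240,2.5)
    else: crop(p,'pics/s4.png',170,120,160,130,5)
E
```

```text
clk 4.98 pos [ 619.5 -157.7  116.1] yaw -2.582 F [-0.3  1.4 -0.2] open 60.3 q6 -0.91 tilt [ 0.002 -0.001 -1.   ]
target 619.0 -151.3 70.0 delta [-0.003   0.0058  0.0461] turn 0.001 dist 0.047
```

View pics/t4.png

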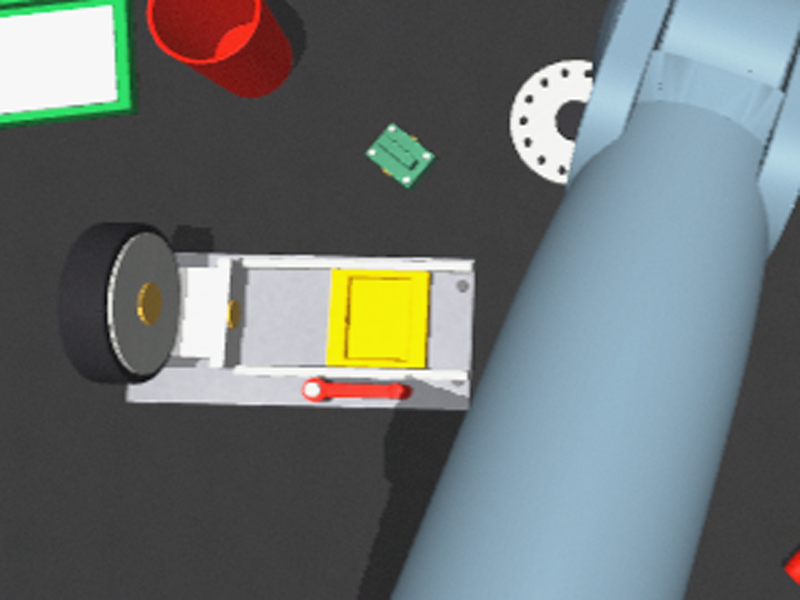

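View pics/s4.png

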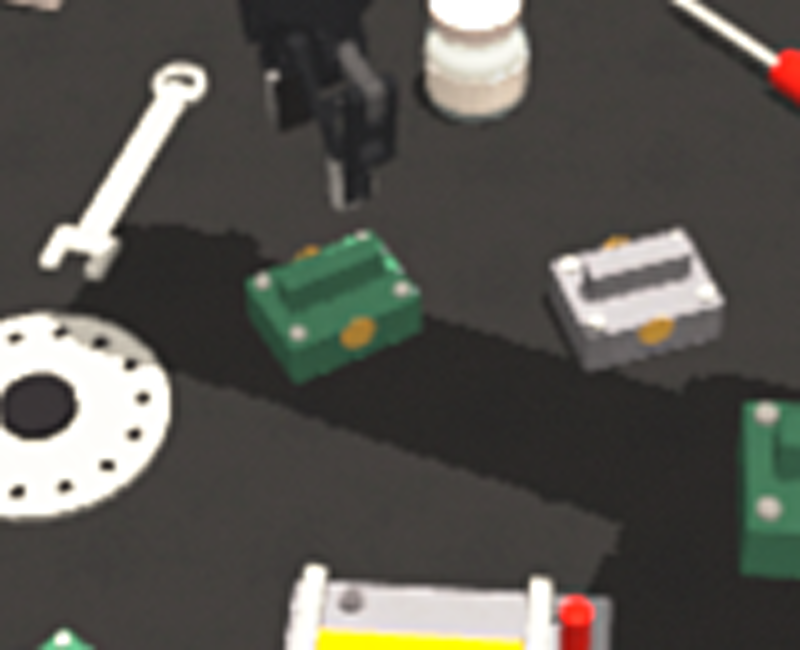

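{"name": "step_arm", "arguments": {"delta_pos": [[-0.003, 0.006, 0.015], [-0.003, 0.006, 0.03], [-0.003, 0.006, 0.042], [-0.003, 0.006, 0.046], [-0.003, 0.006, 0.046]], "turn": [0, 0, 0, 0, 0], "hand": [0.05, 0.05, 0.05, 0.05, 0.05]}}

```text
clock: 5.5
tool_pos: [616.2, -143.9, 70.2]
orientation: [0.87, -3.017, -0.007]
wrist_force: [-0.1, 0.0, 0.3]
opening: 50.0
```

```bash
python3 go.py 619 -151.3 34 3.70;python3 - <<'E'
from h import *
print(proj('side',manip.observe()['tool_pos']))
for n in("side",):
    p,d=imaging.snapshot(n)
    crop(p,'pics/s5.png',200,130,70,75,8)
E
```

```text
clk 5.50 pos [ 616.2 -143.9   70.2] yaw -2.580 F [-0.1  0.   0.3] open 50.0 q6 -0.89 tilt [-0.002  0.004 -1.   ]
target 619.0 -151.3 34.0 delta [ 0.0016 -0.008   0.0361] turn 0.003 dist 0.037
(np.float64(235.8321144744699), np.float64(169.0283729591505))
```

View pics/s5.png

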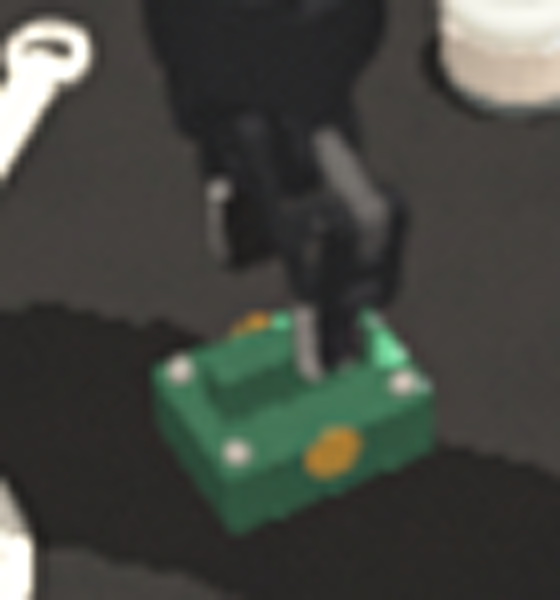

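{"name": "step_arm", "arguments": {"delta_pos": [[0.002, -0.008, 0.0], [0.002, -0.008, 0.0], [0.002, -0.008, 0.0], [0.002, -0.008, 0]], "turn": [0, 0, 0, 0], "hand": [0.05, 0.05, 0.05, 0.05]}}

```text
clock: 5.88
tool_pos: [620.1, -152.6, 72.0]
orientation: [-0.869, 3.018, 0.004]
wrist_force: [-0.2, 1.1, 0.5]
opening: 49.9
```

```bash
python3 go.py 619 -151.3 34 3.70
```

```text
clk 5.88 pos [ 620.1 -152.6   72. ] yaw -2.581 F [-0.2  1.1  0.5] open 49.9 q6 -0.90 tilt [ 0.001  0.003 -1.   ]
target 619.0 -151.3 34.0 delta [0.0003 0.0016 0.038 ] turn 0.002 dist 0.038
```

{"name": "step_arm", "arguments": {"delta_pos": [[0, 0.0015, 0.012], [0, 0.0015, 0.024], [0, 0.0015, 0.034], [0, 0.0015, 0.038], [0, 0.0015, 0.038]], "turn": [0, 0, 0, 0, 0], "hand": [0.05, 0.05, 0.05, 0.05, 0.05]}}

```text
clock: 6.3
tool_pos: [618.2, -150.8, 32.6]
orientation: [0.869, -3.018, -0.007]
wrist_force: [-1.2, 0.3, 0.7]
opening: 49.9
```

```bash
python3 go.py 619 -151.3 34 3.70;python3 - <<'E'
from h import *
for n in("side",):
    p,d=imaging.snapshot(n)
    crop(p,'pics/s6.png',200,130,70,75,8)
E
```

```text
clk 6.30 pos [ 618.2 -150.8   32.6] yaw -2.581 F [-1.2  0.3  0.7] open 49.9 q6 -0.90 tilt [-0.002  0.004 -1.   ]
target 619.0 -151.3 34.0 delta [-0.0004 -0.0008 -0.0014] turn 0.002 dist 0.002
```

View pics/s6.png

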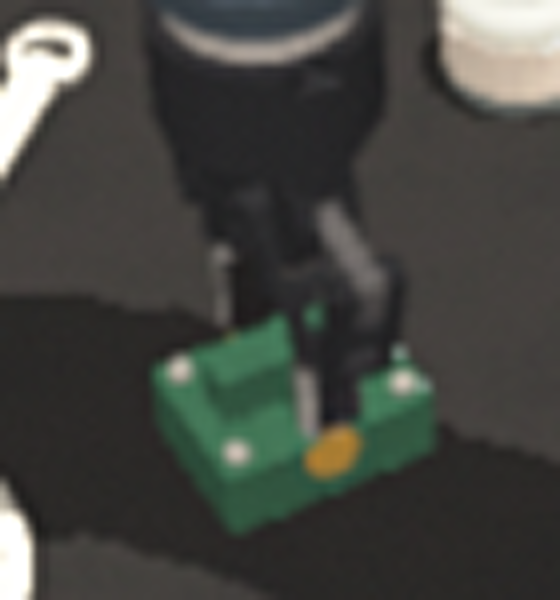

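{"name": "step_arm", "arguments": {"delta_pos": [[0, 0, -0.002], [0, 0, -0.002], [0, 0, -0.002], [0, 0, -0.002], [0, 0, -0.002]], "turn": [0, 0, 0, 0, 0], "hand": [0, 0, 0, 0, 0], "newtons": 60}}

```text
clock: 6.77
tool_pos: [619.7, -151.5, 36.6]
orientation: [-0.868, 3.017, 0.003]
wrist_force: [-0.2, -0.1, 5.3]
opening: 14.5
```

```bash
python3 go.py 619 -151.3 34 3.70
```

```text
clk 6.77 pos [ 619.7 -151.5   36.6] yaw -2.581 F [-0.2 -0.1  5.3] open 14.5 q6 -0.90 tilt [ 0.001  0.002 -1.   ]
target 619.0 -151.3 34.0 delta [0.0005 0.0005 0.0026] turn 0.002 dist 0.003
```

{"name": "step_arm", "arguments": {"delta_pos": [[0, 0, -0.002], [0, 0, -0.01], [0, 0, -0.03], [0, 0, -0.05], [0, 0, -0.07]], "turn": [0, 0, 0, 0, 0], "hand": [0, 0, 0, 0, 0], "newtons": 80}}

```text
clock: 7.18
tool_pos: [618.2, -151.1, 106.3]
orientation: [0.869, -3.018, -0.007]
wrist_force: [0.6, 0.0, -3.9]
opening: 13.4
```

```bash
python3 go.py s 0 -33.4 130 3.109;python3 - <<'E'
from h import *
for n in("side",):
    p,d=imaging.snapshot(n)
    crop(p,'pics/s7.png',200,100,75,75,8)
E
```

```text
clk 7.18 pos [ 618.2 -151.1  106.3] yaw -2.581 F [ 0.6  0.  -3.9] open 13.4 q6 -0.90 tilt [-0.002  0.004 -1.   ]
target 558.8 127.1 130.0 delta [-0.0976  0.2673 -0.0225] turn 0.593 dist 0.285
```

View pics/s7.png

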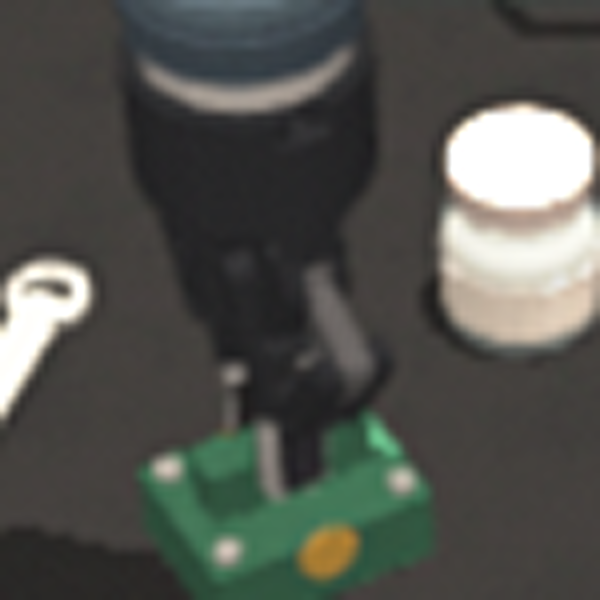

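{"name": "step_arm", "arguments": {"delta_pos": [[-0.01, 0.027, -0.01], [-0.023, 0.062, -0.022], [-0.037, 0.1, -0.023], [-0.05, 0.138, -0.023], [-0.064, 0.175, -0.023]], "turn": [0.05, 0.12, 0.2, 0.29, 0.38], "hand": [0, 0, 0, 0, 0]}}

```text
clock: 7.65
tool_pos: [580.5, 31.8, 133.8]
orientation: [-0.275, 3.126, 0.002]
wrist_force: [-0.4, 0.1, -4.4]
opening: 14.0
```

```bash
python3 go.py s 0 -33.4 130 3.109
```

```text
clk 7.65 pos [580.5  31.8 133.8] yaw -2.966 F [-0.4  0.1 -4.4] open 14.0 q6 -0.23 tilt [ 0.004  0.002 -1.   ]
target 558.8 127.1 130.0 delta [0.0047 0.0976 0.0038] turn 0.208 dist 0.098
```

{"name": "step_arm", "arguments": {"delta_pos": [[0.002, 0.035, 0.003], [0.004, 0.065, 0.003], [0.005, 0.085, 0.003], [0.005, 0.098, 0.004], [0.005, 0.098, 0.004]], "turn": [0.08, 0.15, 0.2, 0.208, 0.208], "hand": [0, 0, 0, 0, 0]}}

```text
clock: 8.07
tool_pos: [556.5, 130.4, 128.7]
orientation: [0.045, 3.141, 0.005]
wrist_force: [-0.6, -0.5, -3.6]
opening: 14.1
```

{"name": "step_arm", "arguments": {"delta_pos": [[0, 0, 0.02], [0, 0, 0.04], [0, 0, 0.04]], "turn": [0, 0, 0], "hand": [0, 0, 0]}}

```text
clock: 8.32
tool_pos: [552.8, 129.7, 84.2]
orientation: [-0.045, -3.134, -0.002]
wrist_force: [-0.8, -0.7, -4.9]
opening: 13.4
```

```bash
python3 go.py s 0 -33.4 100 3.109;python3 - <<'E'
from h import *
for n in("side","top"):
    p,d=imaging.snapshot(n); cv2.imwrite(f'pics/{n}8.png',p); np.save(n+'8.npy',d)
    if n=='top': crop(p,'pics/t8.png',120,140,110,110,5.4)
    else: crop(p,'pics/s8.png',200,190,100,100,6)
print(manip.observe()['tool_pos'])
E
```

```text
clk 8.32 pos [552.8 129.7  84.2] yaw 3.113 F [-0.8 -0.7 -4.9] open 13.4 q6 0.15 tilt [-0.007  0.002 -1.   ]
target 558.8 127.1 100.0 delta [-0.0059 -0.0024 -0.0158] turn 0.004 dist 0.017
[554.96548212 129.80569235  87.5377859 ]
```

View pics/t8.png

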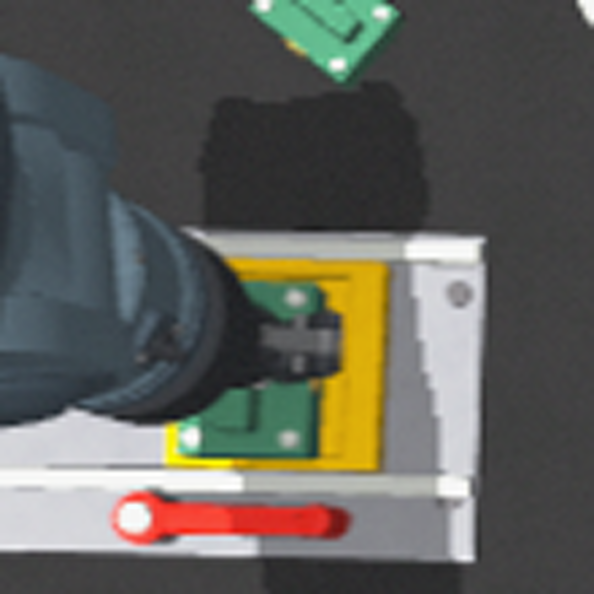

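View pics/s8.png

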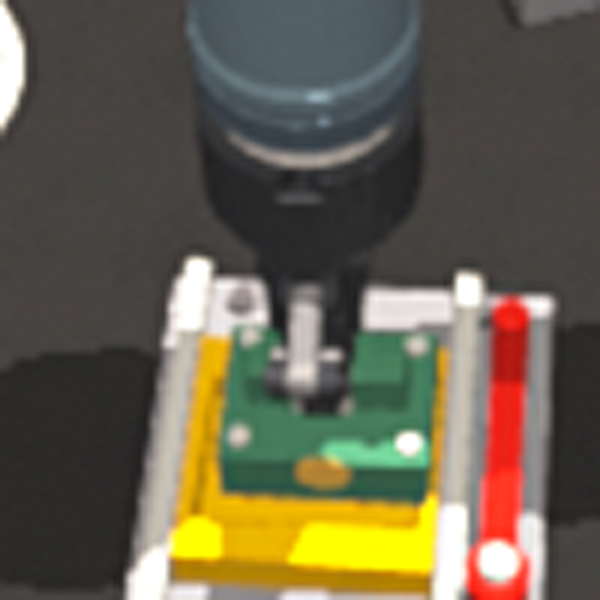

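```bash
cat > dots.py <<'E'
from fit import *
P=[559.9,160.5,-.033,26.6,.043,0]
def inv(X):
    c,s=np.cos(P[2]),np.sin(P[2]); d=np.array(X[:2])-P[:2]; return np.array([c*d[0]+s*d[1],-s*d[0]+c*d[1],X[2]])
E
python3 - <<'E'
from dots import *
A=lambda X,Y:('top',*cv((120,140),5.4,X,Y)); B=lambda X,Y:('side',*cv((200,190),6,X,Y))
D={}
for k,a,b in(('+-',A(295,297),B(248,336)),('--',A(288,438),B(416,345)),('-+',A(190,437),B(408,442))):
    x,e=tri(a,b); D[k]=x; print(k,x.round(1),round(e,1),inv(x).round(1))
c=(D['+-']+D['-+'])/2; print('centre',c.round(1),inv(c).round(1)); v=D['+-']-D['--'];print(np.arctan2(v[1],v[0]))
# sled pocket corners in this image, from top
for q in ((385,262),(380,468)): print(inv(atz(*A(*q),33)))
print(inv(manip.observe()['tool_pos']))
E
```

```text
+- [584.5 107.4  80.4] 1.9 [ 26.3 -52.2  80.4]
-- [520.2 109.5  80.7] 2.4 [-38.  -52.3  80.7]
-+ [521.5 153.4  82. ] 1.7 [-38.2  -8.4  82. ]
centre [553.  130.4  81.2] [ -5.9 -30.3  81.2]
-0.03183137979887733
[ 51.30289137 -83.5472163   33.        ]
[-47.27445074 -85.49922727  33.        ]
[ -3.91910296 -30.84040565  87.5377859 ]
```

{"name": "step_arm", "arguments": {"delta_pos": [[-0.004, -0.0024, 0.005], [-0.004, -0.0024, 0.008], [-0.004, -0.0024, 0.008], [-0.004, -0.0024, 0.008]], "turn": [0, 0, 0, 0], "hand": [0, 0, 0, 0]}}

```text
clock: 8.75
tool_pos: [559.3, 127.1, 79.9]
orientation: [-0.046, -3.139, -0.004]
wrist_force: [0.6, 0.0, -4.6]
opening: 14.1
```

```bash
python3 go.py s 0 -33.4 75 3.109;python3 - <<'E'
from dots import *
for n in("side","top"):
    print(inv(manip.observe()['tool_pos']).round(1))
    p,d=imaging.snapshot(n); cv2.imwrite(f'pics/{n}9.png',p)
    if n=='top': crop(p,'pics/t9.png',140,170,70,70,10)
    else: crop(p,'pics/s9.png',215,230,70,75,8.5)
print(inv(manip.observe()['tool_pos']).round(1))
E
```

```text
clk 8.75 pos [559.3 127.1  79.9] yaw 3.112 F [ 0.6  0.  -4.6] open 14.1 q6 0.14 tilt [-0.002  0.002 -1.   ]
target 558.8 127.1 75.0 delta [0.0005 0.     0.0049] turn 0.003 dist 0.005
[  0.5 -33.4  79.9]
[  0.4 -33.3  80. ]
[  0.4 -33.2  80. ]
```

View pics/t9.png

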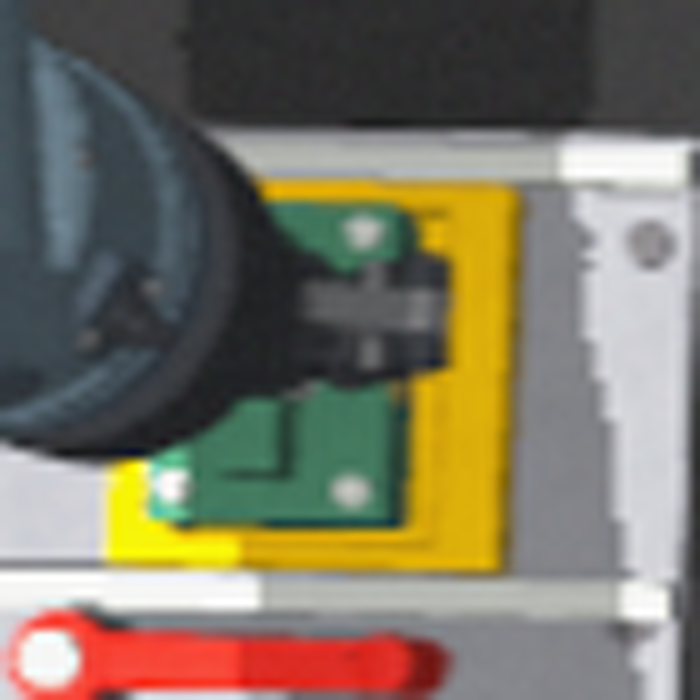

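View pics/s9.png

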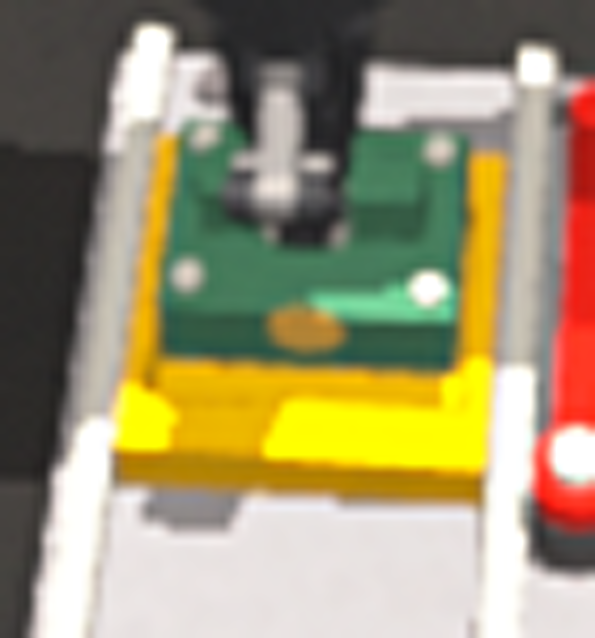

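Run:
```python
from dots import *
A=lambda X,Y:('top',*cv((140,170),10,X,Y)); B=lambda X,Y:('side',*cv((215,230),8.5,X,Y))
a=dict(pm=A(362,230),mm=A(350,491),mp=A(172,487)); b=dict(pm=B(203,136),mm=B(438,150),mp=B(428,290),pp=B(187,273))
for k in a: x,e=tri(a[k],b[k]); print(k,inv(x).round(1),round(e,1))
zz=76
da={k:inv(atz(*v,zz)) for k,v in a.items()}; db={k:inv(atz(*v,zz)) for k,v in b.items()}
ca=(da['pm']+da['mp'])/2; cb=(db['pm']+db['mp']+db['mm']+db['pp'])/4
print('top cart',ca.round(1),'side cart',cb.round(1))
sa=[inv(atz(*A(*q),33)).round(1) for q in((522,187),(502,570),(107,563))]
sb=[inv(atz(*B(*q),33)).round(1) for q in((120,452),(490,468),(507,152),(158,140))]
print('top sled',sa,'mid',(sa[0]+sa[2])/2); print('side',sb,'mid',sum(sb)/4,(sb[0]+sb[2])/2)
```

```text
pm [ 32.3 -54.7  76.1] 1.4
mm [-31.9 -54.8  75.6] 1.1
mp [-32.1 -11.   75.3] 1.6
top cart [  0.9 -32.9  76. ] side cart [ -0.7 -32.8  76. ]
top sled [array([ 51. , -85.8,  33. ]), array([-48., -85.,  33.]), array([-48.4,  16.4,  33. ])] mid [  1.3 -34.7  33. ]
side [array([48.1, 19. , 33. ]), array([-51.2,  17. ,  33. ]), array([-49.9, -83.7,  33. ]), array([ 49.6, -81. ,  33. ])] mid [ -0.85  -32.175  33.   ] [ -0.9  -32.35  33.  ]
```

{"name": "step_arm", "arguments": {"delta_pos": [[0, -0.0006, 0.004], [0, -0.0006, 0.008], [0, -0.0006, 0.012], [0, -0.0006, 0.016], [0, -0.0006, 0.018]], "turn": [0, 0, 0, 0, 0], "hand": [0, 0, 0, 0, 0]}}

```text
clock: 9.27
tool_pos: [558.5, 126.7, 61.0]
orientation: [-0.046, -3.138, -0.004]
wrist_force: [-0.6, 0.3, -4.4]
opening: 14.1
```

```bash
python3 go.py s 0.3 -33.8 54 3.109
```

```text
clk 9.27 pos [558.5 126.7  61. ] yaw 3.113 F [-0.6  0.3 -4.4] open 14.1 q6 0.14 tilt [-0.004  0.002 -1.   ]
target 559.1 126.7 54.0 delta [-0.0006  0.      0.007 ] turn 0.004 dist 0.007
```

{"name": "step_arm", "arguments": {"delta_pos": [[0, 0, 0.002], [0, 0, 0.004], [0, 0, 0.006], [0, 0, 0.007], [0, 0, 0.007]], "turn": [0, 0, 0, 0, 0], "hand": [0, 0, 0, 0, 0]}}

```text
clock: 9.68
tool_pos: [558.1, 126.7, 55.6]
orientation: [-0.045, -3.138, -0.003]
wrist_force: [-5.7, 0.1, 8.0]
opening: 14.0
```

```bash
python3 go.py s 0.3 -33.8 54 3.109
```

```text
clk 9.68 pos [558.1 126.7  55.6] yaw 3.113 F [-5.7  0.1  8. ] open 14.0 q6 0.14 tilt [-0.004  0.002 -1.   ]
target 559.1 126.7 54.0 delta [-0.001   0.0001  0.0016] turn 0.004 dist 0.002
```

Contact at TCP 55.6, which matches the expected seated height of about 55. Release, rise, look.

{"name": "step_arm", "arguments": {"delta_pos": [[-0.0005, 0, 0], [-0.0005, 0, 0], [-0.0005, 0, 0], [-0.0005, 0, -0.001], [-0.0005, 0, -0.002]], "turn": [0, 0, 0, 0, 0], "hand": [0.02, 0.03, 0.045, 0.05, 0.05]}}

```text
clock: 10.1
tool_pos: [558.9, 126.7, 57.7]
orientation: [-0.045, -3.138, -0.003]
wrist_force: [-0.2, 0.4, -0.2]
opening: 50.5
```

{"name": "step_arm", "arguments": {"delta_pos": [[0, 0, -0.02], [0, 0, -0.055], [0, -0.02, -0.09], [0, -0.06, -0.1], [0, -0.1, -0.1]], "turn": [0, 0, 0, 0, 0], "hand": [0.05, 0.05, 0.05, 0, 0]}}

```text
clock: 10.52
tool_pos: [559.5, 26.2, 162.0]
orientation: [0.04, 3.136, 0.003]
wrist_force: [1.3, -0.5, -0.6]
opening: 27.0
```

{"name": "step_arm", "arguments": {"delta_pos": [[0, -0.02, 0], [0, -0.04, 0], [0, -0.05, 0], [0, -0.05, 0]], "turn": [0, 0, 0, 0], "hand": [0, 0, 0, 0]}}

```text
clock: 10.85
tool_pos: [558.3, -25.6, 161.9]
orientation: [0.045, 3.136, 0.002]
wrist_force: [-1.1, 0.6, -0.8]
opening: 0.2
```

```bash
python3 go.py s 0 -130 120 3.109;python3 - <<'E'
from dots import *
for n in("side","top"):
    p,d=imaging.snapshot(n); cv2.imwrite(f'pics/{n}10.png',p); np.save(n+'10.npy',d)
    if n=='top': crop(p,'pics/t10.png',120,160,100,90,7)
    else: crop(p,'pics/s10.png',205,220,90,85,7)
E
```

```text
clk 10.85 pos [558.3 -25.6 161.9] yaw 3.113 F [-1.1  0.6 -0.8] open 0.2 q6 -0.13 tilt [ 0.006  0.001 -1.   ]
target 555.6 30.6 120.0 delta [0.0045 0.056  0.0419] turn 0.004 dist 0.07
```

View pics/t10.png

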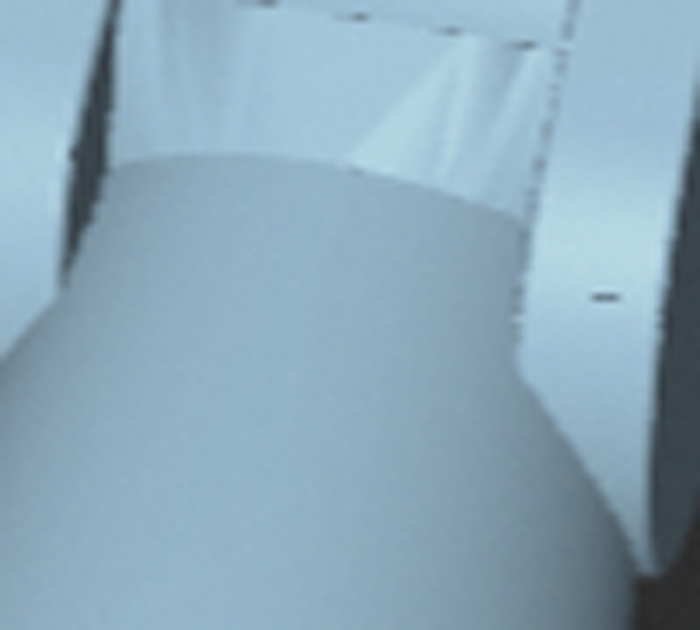

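View pics/s10.png

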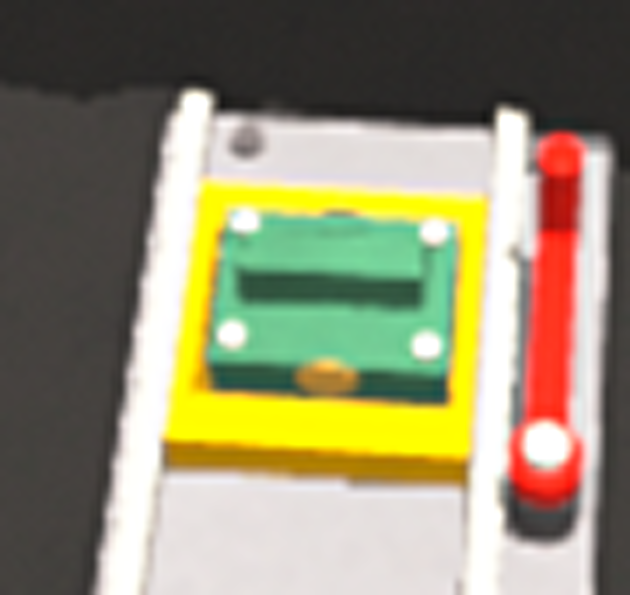

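```bash
python3 - <<'E'
from dots import *
d=np.load('side10.npy');Pc=cloud('side',d)
for nm,(X,Y) in dict(tl=(225,250),tr=(445,265),bl=(250,350),br=(405,355),mid=(330,340),sledF=(320,430),sledL=(190,380),sledR=(470,300)).items():
    u,v=cv((205,220),7,X,Y); u,v=int(round(u)),int(round(v)); print(nm,np.median(Pc[v-1:v+2,u-1:u+2,2]).round(1))
E
python3 go.py s 0 -107 60 3.109
```

```text
tl 48.4
tr 48.2
bl 47.5
br 49.1
mid 49.7
sledF 33.0
sledL 25.0
sledR 30.5
clk 10.95 pos [558.1 -23.2 161.6] yaw 3.116 F [-0.3  0.7  0. ] open -0.1 q6 -0.13 tilt [ 0.005  0.002 -1.   ]
target 556.4 53.6 60.0 delta [0.0042 0.0764 0.1018] turn 0.007 dist 0.127
```

{"name": "step_arm", "arguments": {"delta_pos": [[0.001, 0.025, 0.01], [0.002, 0.055, 0.04], [0.004, 0.072, 0.07], [0.004, 0.074, 0.1], [0.004, 0.074, 0.1]], "turn": [0, 0, 0, 0, 0], "hand": [0, 0, 0, 0, 0]}}

```text
clock: 11.37
tool_pos: [550.9, 54.1, 55.9]
orientation: [-0.034, -3.135, -0.005]
wrist_force: [-1.1, 0.1, -0.5]
opening: -0.6
```

```bash
python3 go.py s 0 -108 21 3.109
```

```text
clk 11.37 pos [550.9  54.1  55.9] yaw 3.120 F [-1.1  0.1 -0.5] open -0.6 q6 0.00 tilt [-0.006  0.003 -1.   ]
target 556.3 52.6 21.0 delta [-0.0056 -0.0016  0.0349] turn 0.011 dist 0.035
```

{"name": "step_arm", "arguments": {"delta_pos": [[-0.004, -0.002, 0.01], [-0.004, -0.002, 0.02], [-0.004, -0.002, 0.028], [-0.004, -0.002, 0.034], [-0.004, -0.002, 0.034]], "turn": [0.01, 0.01, 0.01, 0.01, 0.01], "hand": [0, 0, 0, 0, 0]}}

```text
clock: 11.78
tool_pos: [554.4, 51.7, 21.2]
orientation: [-0.05, -3.134, -0.005]
wrist_force: [-0.5, 0.8, 0.2]
opening: 0.2
```

```bash
python3 go.py s 0 -4 21 3.109
```

```text
clk 11.78 pos [554.4  51.7  21.2] yaw 3.109 F [-0.5  0.8  0.2] open 0.2 q6 0.01 tilt [-0.007  0.003 -1.   ]
target 559.8 156.5 21.0 delta [-0.002   0.1049  0.0005] turn 0.0 dist 0.105
```

{"name": "step_arm", "arguments": {"delta_pos": [[0, 0.005, 0], [0, 0.01, 0], [-0.001, 0.018, 0], [-0.001, 0.028, 0], [-0.001, 0.038, 0]], "turn": [0, 0, 0, 0, 0], "hand": [0, 0, 0, 0, 0]}}

```text
clock: 12.2
tool_pos: [556.7, 90.3, 21.8]
orientation: [-0.051, -3.135, -0.004]
wrist_force: [-1.1, -3.2, 1.8]
opening: 0.1
```

```bash
python3 go.py s 0 -4 21 3.109;python3 - <<'E'
from dots import *
for n in("side",):
    p,d=imaging.snapshot(n); crop(p,'pics/s11.png',205,220,90,85,7)
E
```

```text
clk 12.20 pos [556.7  90.3  21.8] yaw 3.109 F [-1.1 -3.2  1.8] open 0.1 q6 0.08 tilt [-0.007  0.003 -1.   ]
target 559.8 156.5 21.0 delta [-0.0009  0.0663  0.001 ] turn 0.0 dist 0.066
```

View pics/s11.png

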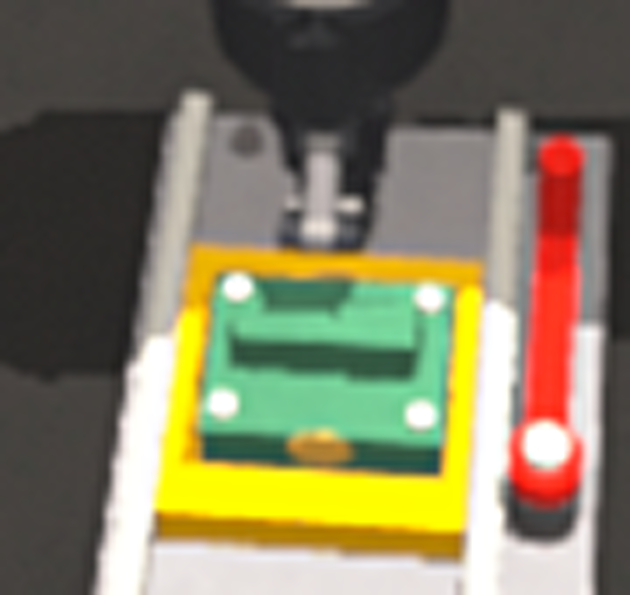

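{"name": "step_arm", "arguments": {"delta_pos": [[0, 0.01, 0.001], [0, 0.022, 0.001], [-0.001, 0.034, 0.001], [-0.001, 0.045, 0.001], [-0.001, 0.053, 0.001]], "turn": [0, 0, 0, 0, 0], "hand": [0, 0, 0, 0, 0]}}

```text
clock: 12.67
tool_pos: [559.5, 147.4, 21.0]
orientation: [-0.046, -3.135, -0.009]
wrist_force: [-1.3, -3.2, 1.7]
opening: -0.2
```

{"name": "step_arm", "arguments": {"delta_pos": [[0, 0.003, 0], [0, 0.005, 0], [0, 0.007, 0], [0, 0.009, 0], [0, 0.01, 0]], "turn": [0, 0, 0, 0, 0], "hand": [0, 0, 0, 0, 0]}}

```text
clock: 13.08
tool_pos: [559.8, 157.2, 21.0]
orientation: [-0.046, -3.135, -0.009]
wrist_force: [0.0, -2.9, -0.2]
opening: -0.3
```

```bash
python3 go.py s 0 -4 21 3.109
```

```text
clk 13.08 pos [559.8 157.2  21. ] yaw 3.112 F [ 0.  -2.9 -0.2] open -0.3 q6 0.19 tilt [-0.006  0.006 -1.   ]
target 559.8 156.5 21.0 delta [ 0.     -0.0007  0.    ] turn 0.003 dist 0.001
```

Not yet at the stop (only friction force). A little further.

{"name": "step_arm", "arguments": {"delta_pos": [[0, 0.002, 0], [0, 0.004, 0], [0, 0.005, 0], [0, 0.006, 0], [0, 0.006, 0]], "turn": [0, 0, 0, 0, 0], "hand": [0, 0, 0, 0, 0]}}

```text
clock: 13.5
tool_pos: [559.9, 159.5, 21.0]
orientation: [-0.05, -3.135, 0.003]
wrist_force: [-0.9, -12.0, 2.0]
opening: -0.3
```

```bash
python3 go.py s 0 -4 21 3.109;python3 - <<'E'
from dots import *
for n in("side",):
    p,d=imaging.snapshot(n); crop(p,'pics/s12.png',195,220,100,110,5.4)
E
```

```text
clk 13.50 pos [559.9 159.5  21. ] yaw 3.110 F [ -0.9 -12.    2. ] open -0.3 q6 0.20 tilt [-0.006 -0.002 -1.   ]
target 559.8 156.5 21.0 delta [ 0.    -0.003  0.   ] turn 0.001 dist 0.003
```

View pics/s12.png

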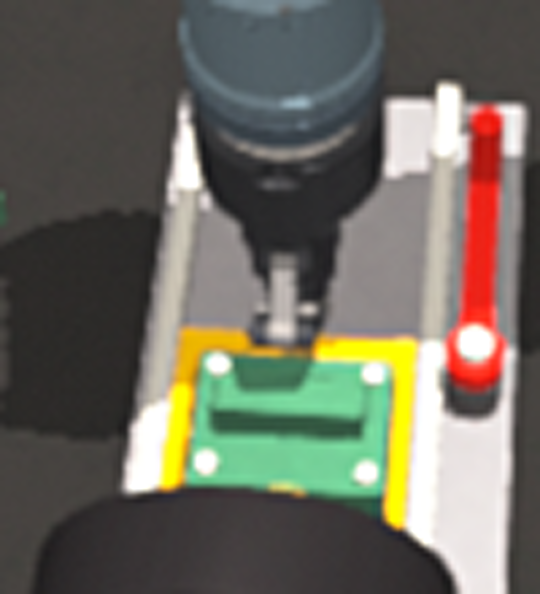

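{"name": "step_arm", "arguments": {"delta_pos": [[0, 0.003, 0], [0, 0.006, 0], [0, 0.008, 0], [0, 0.008, 0]], "turn": [0, 0, 0, 0], "hand": [0, 0, 0, 0]}}

```text
clock: 13.88
tool_pos: [559.8, 159.8, 21.2]
orientation: [-0.057, -3.134, 0.029]
wrist_force: [-0.9, -22.7, 6.9]
opening: -0.2
```

```bash
python3 go.py s 0 -30 21 3.109
```

```text
clk 13.88 pos [559.8 159.8  21.2] yaw 3.105 F [ -0.9 -22.7   6.9] open -0.2 q6 0.21 tilt [-0.007 -0.019 -1.   ]
target 558.9 130.5 21.0 delta [-0.0001 -0.0293  0.0007] turn -0.004 dist 0.029
```

{"name": "step_arm", "arguments": {"delta_pos": [[0, -0.012, 0], [0, -0.03, 0], [0, -0.035, -0.03], [0, -0.04, -0.065], [0.005, -0.045, -0.1]], "turn": [0, 0, 0, 0, 0], "hand": [0, 0, 0, 0, 0]}}

```text
clock: 14.3
tool_pos: [553.7, 116.8, 122.4]
orientation: [-0.058, -3.133, 0.026]
wrist_force: [0.7, 0.1, 0.3]
opening: 0.0
```

```bash
python3 go.py s -104 -69 115 3.109
```

```text
clk 14.30 pos [553.7 116.8 122.4] yaw 3.104 F [0.7 0.1 0.3] open 0.0 q6 0.14 tilt [-0.008 -0.017 -1.   ]
target 453.7 95.0 115.0 delta [ 0.0991 -0.0254  0.0086] turn -0.005 dist 0.103
```

{"name": "step_arm", "arguments": {"delta_pos": [[0.025, -0.006, 0], [0.05, -0.013, 0], [0.08, -0.02, 0], [0.099, -0.025, 0.005], [0.099, -0.025, 0.008]], "turn": [0, 0, 0, 0, 0], "hand": [0, 0, 0, 0, 0]}}

```text
clock: 14.72
tool_pos: [448.8, 95.3, 115.0]
orientation: [-0.058, -3.129, 0.024]
wrist_force: [0.4, -0.5, -1.1]
opening: 0.3
```

```bash
python3 go.py s -104 -69 56 3.109;python3 - <<'E'
from dots import *
for n in("side","top"):
    p,d=imaging.snapshot(n);cv2.imwrite(f'pics/{n}13.png',p); np.save(n+'13.npy',d)
    if n=='side':crop(p,'pics/s13.png',195,220,120,110,5)
    else: crop(p,'pics/t13.png',40,160,180,100,4.4)
E
```

```text
clk 14.72 pos [448.8  95.3 115. ] yaw 3.104 F [ 0.4 -0.5 -1.1] open 0.3 q6 0.12 tilt [-0.013 -0.015 -1.   ]
target 453.7 95.0 56.0 delta [-0.0056  0.0007  0.0589] turn -0.005 dist 0.059
```

View pics/s13.png

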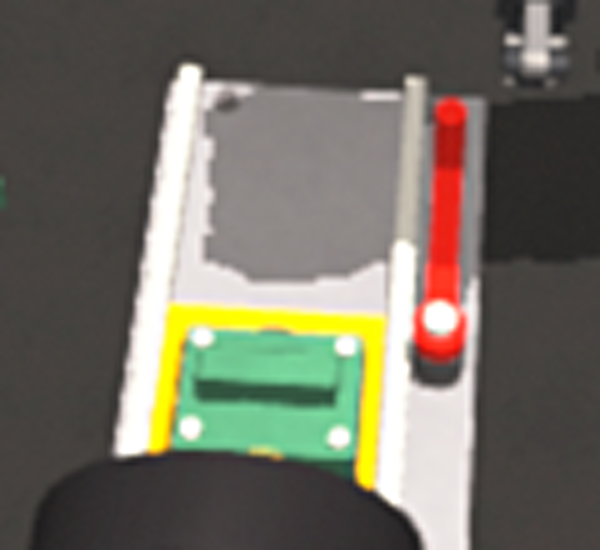

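View pics/t13.png

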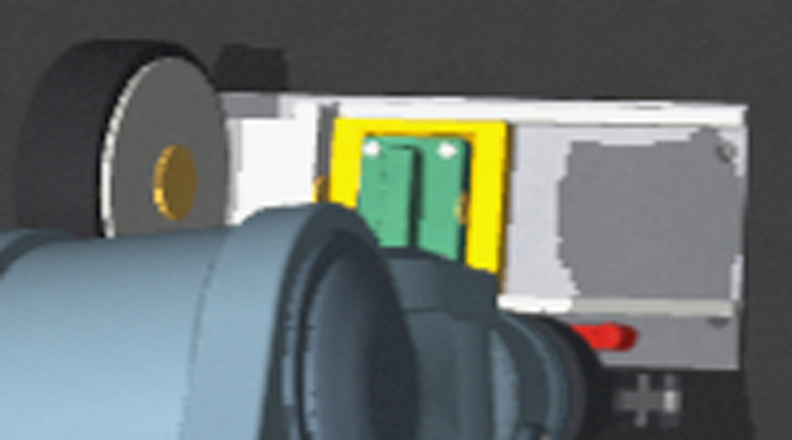

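{"name": "step_arm", "arguments": {"delta_pos": [[-0.002, 0, 0.015], [-0.002, 0, 0.035], [-0.002, 0, 0.052], [-0.002, 0, 0.058], [-0.002, 0, 0.058]], "turn": [0, 0, 0, 0, 0], "hand": [0, 0, 0, 0, 0]}}

```text
clock: 15.23
tool_pos: [454.5, 94.9, 56.1]
orientation: [-0.058, -3.131, 0.023]
wrist_force: [-0.2, 0.0, -0.6]
opening: -0.0
```

```bash
python3 -c "
from arc import *
arc(np.arange(1.7,-0.21,-.1),18,56,-1)
from dots import *
print(inv(atz('top',*cv((40,160),4.4,508,123),33)))"
```

```text
clk 15.2333 pos [454.5  94.9  56.1] F [-0.2  0.  -0.6]
1.7 [-104.4  -65.9] [0.001 0.003 0.   ]
1.6 [-95.6 -68.4] [-0.008  0.001  0.   ]
1.5 [-86.6 -70. ] [-0.017 -0.001 -0.   ]
1.4 [-77.4 -70.7] [-0.026 -0.002 -0.   ]
1.3 [-68.3 -70.5] [-0.035 -0.001 -0.   ]
1.2 [-59.2 -69.4] [-0.044 -0.    -0.   ]
1.1 [-50.2 -67.4] [-0.053  0.002 -0.   ]
1.0 [-41.5 -64.5] [-0.062  0.005 -0.001]
0.9 [-33.2 -60.7] [-0.07   0.009 -0.001]
0.8 [-25.2 -56.1] [-0.078  0.013 -0.001]
0.7 [-17.8 -50.7] [-0.085  0.019 -0.001]
0.6 [-10.9 -44.7] [-0.092  0.025 -0.001]
0.5 [ -4.6 -37.9] [-0.098  0.031 -0.001]
0.4 [  0.9 -30.6] [-0.104  0.039 -0.001]
0.3 [  5.7 -22.8] [-0.109  0.047 -0.002]
0.2 [  9.6 -14.5] [-0.113  0.055 -0.002]
0.1 [12.8 -5.9] [-0.116  0.064 -0.002]
-0.0 [15.  3.] [-0.118  0.072 -0.002]
-0.1 [16.3 12.1] [-0.119  0.082 -0.002]
-0.2 [16.8 21.2] [-0.12   0.091 -0.002]
[50.91546541  9.66068014 33.        ]
```

{"name": "step_arm", "arguments": {"delta_pos": [[-0.008, 0.001, 0], [-0.017, 0, 0], [-0.026, -0.001, 0], [-0.035, -0.001, 0], [-0.044, 0, 0]], "turn": [0, 0, 0, 0, 0], "hand": [0, 0, 0, 0, 0]}}

```text
clock: 15.65
tool_pos: [500.2, 93.2, 56.3]
orientation: [-0.059, -3.132, 0.023]
wrist_force: [-1.1, 0.1, 0.5]
opening: -0.2
```

```bash
python3 -c "
from arc import *
arc(np.arange(1.2,-0.11,-.1),18,56,-1)"
```

```text
clk 15.65 pos [500.2  93.2  56.3] F [-1.1  0.1  0.5]
1.2 [-59.2 -69.4] [ 0.002 -0.     0.   ]
1.1 [-50.2 -67.4] [-0.007  0.002  0.   ]
1.0 [-41.5 -64.5] [-0.016  0.005  0.   ]
0.9 [-33.2 -60.7] [-0.024  0.009 -0.   ]
0.8 [-25.2 -56.1] [-0.032  0.013 -0.   ]
0.7 [-17.8 -50.7] [-0.04   0.019 -0.   ]
0.6 [-10.9 -44.7] [-0.046  0.025 -0.   ]
0.5 [ -4.6 -37.9] [-0.053  0.032 -0.001]
0.4 [  0.9 -30.6] [-0.058  0.039 -0.001]
0.3 [  5.7 -22.8] [-0.063  0.047 -0.001]
0.2 [  9.6 -14.5] [-0.067  0.055 -0.001]
0.1 [12.8 -5.9] [-0.07   0.064 -0.001]
-0.0 [15.  3.] [-0.072  0.073 -0.001]
-0.1 [16.3 12.1] [-0.073  0.082 -0.002]
```

{"name": "step_arm", "arguments": {"delta_pos": [[-0.007, 0.002, 0], [-0.016, 0.005, 0], [-0.024, 0.009, 0], [-0.032, 0.013, 0], [-0.04, 0.019, 0]], "turn": [0, 0, 0, 0, 0], "hand": [0, 0, 0, 0, 0]}}

```text
clock: 16.07
tool_pos: [541.2, 111.0, 55.5]
orientation: [-0.059, -3.131, 0.023]
wrist_force: [-2.8, -0.2, 0.6]
opening: 0.1
```

```bash
python3 -c "
from arc import *
arc(np.arange(.7,-0.11,-.1),18,56,-1)
p,d=imaging.snapshot('side');crop(p,'pics/s14.png',195,220,120,110,5)"
```

```text
clk 16.0667 pos [541.2 111.   55.5] F [-2.8 -0.2  0.6]
0.7 [-17.8 -50.7] [ 0.001 -0.001 -0.   ]
0.6 [-10.9 -44.7] [-0.006  0.005 -0.001]
0.5 [ -4.6 -37.9] [-0.012  0.012 -0.001]
0.4 [  0.9 -30.6] [-0.018  0.019 -0.001]
0.3 [  5.7 -22.8] [-0.023  0.027 -0.001]
0.2 [  9.6 -14.5] [-0.027  0.036 -0.001]
0.1 [12.8 -5.9] [-0.03   0.044 -0.001]
0.0 [15.  3.] [-0.032  0.053 -0.002]
-0.1 [16.3 12.1] [-0.033  0.062 -0.002]
```

View pics/s14.png

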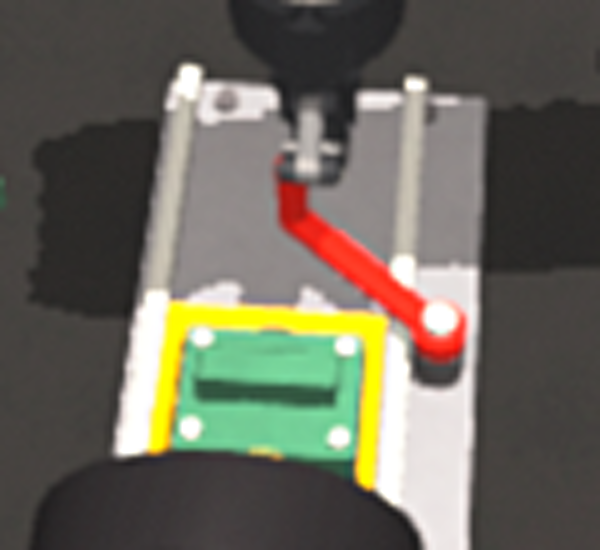

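{"name": "step_arm", "arguments": {"delta_pos": [[-0.006, 0.005, 0], [-0.012, 0.012, 0], [-0.018, 0.019, 0], [-0.023, 0.027, 0], [-0.027, 0.035, 0]], "turn": [0, 0, 0, 0, 0], "hand": [0, 0, 0, 0, 0]}}

```text
clock: 16.53
tool_pos: [572.5, 146.6, 55.1]
orientation: [-0.058, -3.134, 0.022]
wrist_force: [-0.2, -1.7, 0.1]
opening: -0.1
```

```bash
python3 -c "
from arc import *
arc(np.arange(.3,-0.11,-.1),18,56,-1)
p,d=imaging.snapshot('side');crop(p,'pics/s15.png',195,220,120,110,5)"
```

```text
clk 16.5333 pos [572.5 146.6  55.1] F [-0.2 -1.7  0.1]
0.3 [  5.7 -22.8] [ 0.007 -0.009 -0.001]
0.2 [  9.6 -14.5] [ 0.003 -0.001 -0.001]
0.1 [12.8 -5.9] [ 0.     0.008 -0.001]
-0.0 [15.  3.] [-0.002  0.016 -0.001]
-0.1 [16.3 12.1] [-0.003  0.026 -0.001]
```

View pics/s15.png

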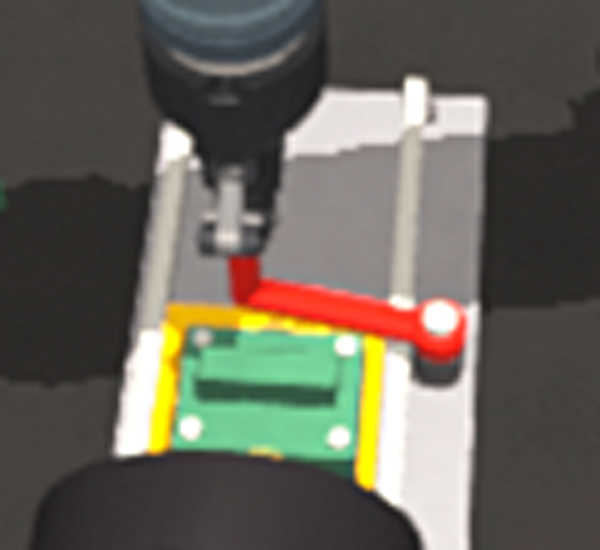

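{"name": "step_arm", "arguments": {"delta_pos": [[0.003, 0.004, 0], [0.003, 0.008, 0], [0.003, 0.012, 0], [0.002, 0.015, 0], [0.002, 0.018, 0]], "turn": [0, 0, 0, 0, 0], "hand": [0, 0, 0, 0, 0]}}

```text
clock: 17.0
tool_pos: [570.8, 162.0, 55.2]
orientation: [-0.059, -3.134, 0.036]
wrist_force: [-3.6, -19.3, 6.8]
opening: 0.0
```

```bash
python3 -c "
from arc import *
arc(np.arange(.1,-0.11,-.1),18,56,-1)"
```

```text
clk 17.0 pos [570.8 162.   55.2] F [ -3.6 -19.3   6.8]
0.1 [12.8 -5.9] [-0.002 -0.008 -0.001]
0.0 [15.  3.] [-0.004  0.001 -0.001]
-0.1 [16.3 12.1] [-0.005  0.01  -0.001]
```

{"name": "step_arm", "arguments": {"delta_pos": [[0, 0.003, 0], [0, 0.006, 0], [0, 0.006, 0]], "turn": [0, 0, 0], "hand": [0, 0, 0]}}

```text
clock: 17.25
tool_pos: [570.7, 161.7, 55.4]
orientation: [-0.065, -3.134, 0.058]
wrist_force: [-1.3, -18.7, 5.7]
opening: 0.1
```

{"name": "step_arm", "arguments": {"delta_pos": [[0, -0.015, 0], [0, -0.03, 0], [0, -0.05, -0.03], [0, -0.08, -0.07], [0, -0.12, -0.1]], "turn": [0, 0, 0, 0, 0], "hand": [0, 0, 0, 0, 0]}}

```text
clock: 17.67
tool_pos: [566.5, 58.4, 150.5]
orientation: [-0.061, -3.134, 0.056]
wrist_force: [1.3, 0.1, -0.0]
opening: 0.3
```

{"name": "step_arm", "arguments": {"delta_pos": [[0, -0.035, 0], [0, -0.07, 0], [0, -0.11, 0], [0, -0.15, 0], [0, -0.19, 0]], "turn": [0, 0, 0, 0, 0], "hand": [0, 0, 0, 0, 0]}}

```text
clock: 18.08
tool_pos: [558.6, -132.5, 157.6]
orientation: [-0.06, -3.134, 0.055]
wrist_force: [0.9, -0.0, -0.4]
opening: -0.2
```

{"name": "step_arm", "arguments": {"delta_pos": [[0, -0.03, 0], [0, -0.05, 0], [0, -0.06, 0], [0, -0.06, 0]], "turn": [0, 0, 0, 0], "hand": [0, 0, 0, 0]}}

```text
clock: 18.42
tool_pos: [556.2, -194.0, 159.8]
orientation: [-0.065, -3.134, 0.055]
wrist_force: [0.2, -0.2, 0.4]
opening: -0.1
```

Run:
```python
from dots import *
for n in("side","top"):
    p,d=imaging.snapshot(n);cv2.imwrite(f'pics/{n}16.png',p); np.save(n+'16.npy',d)
    if n=='side':crop(p,'pics/s16.png',195,220,120,110,5)
    else: crop(p,'pics/t16.png',40,160,180,100,4.4)
```

```text
(no output)
```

View pics/s16.png

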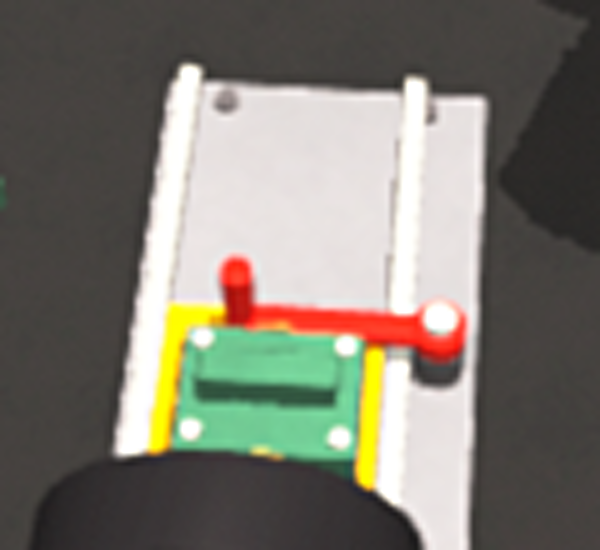

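View pics/t16.png

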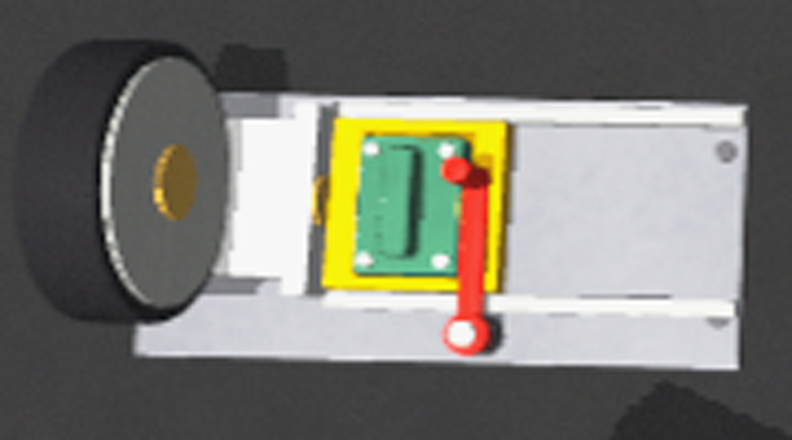

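View pics/side16.png

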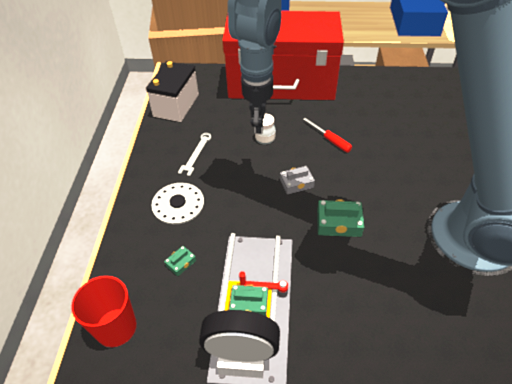

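Run:
```python
from dots import *
A=('top',*cv((40,160),4.4,456,168)); B=('side',*cv((195,220),5,236,264))
x,e=tri(A,B); q=inv(x); print('post',q.round(1),e, 'lever',-np.arctan2(q[1]-21,q[0]+75))
for a,b in (((448,149),(203,338)),((441,260),(346,346)),((364,260),(338,437)),((372,149),(190,428))):
    x,e=tri(('top',*cv((40,160),4.4,*a)),('side',*cv((195,220),5,*b))); print(inv(x).round(1),round(e,1))
print([inv(atz('top',*cv((40,160),4.4,*c),33)).round(1) for c in((508,123),(499,292),(333,118))])
# others unmoved
for n in('top','side'):
    i0=cv2.imread(f'pics/{n}0.png');i1=cv2.imread(f'pics/{n}16.png')
    cv2.imwrite(f'pics/diff_{n}.png',cv2.absdiff(i0,i1))
```

```text
post [16.2 21.6 86.9] 1.8527981965124716 lever -0.00603240512535802
[31.2 38.6 50.3] 2.6
[-32.8  38.5  50.9] 2.1
[-33.1  82.5  51.6] 0.9
[31.  82.4 51.1] 1.1
[array([50.9,  9.7, 33. ]), array([-48.5,   9.3,  33. ]), array([ 51.9, 113.6,  33. ])]
```

View pics/diff_side.png

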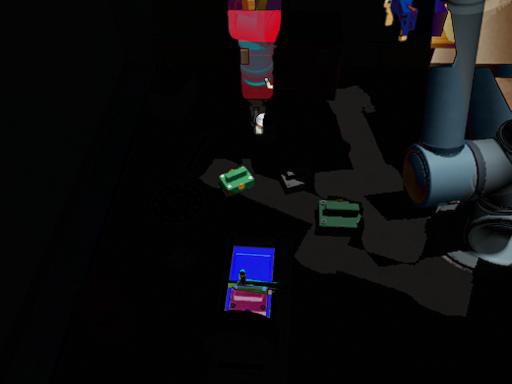

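```bash
python3 -c "
from cell import manip
print(manip.finish_job()); print(manip.observe()['clock'])"
```

```text
the job is handed in; nothing more can be done
None
the job is handed in; nothing more can be done
```

The job is done and handed in at about 18.5 s of the 72 s allowed; `manip.finish_job()` reports no verdict.

**What I did, in order**
1. Pushed the red lever open until it met its stop, at 23 N.
2. Took the 80 x 60 mm green cartridge by its rib and seated it in the pocket, with the sled still at about 27 mm of travel. The body top then read 47.5 to 49.7 mm at five points, against 49 mm expected, so it sat flat.
3. Pushed the loaded sled home with the lever still clear. At the stop it moved only 0.3 mm while the force rose from 12 to 23 N.
4. Swung the lever back across behind the cartridge until it met its stop, at 19 N, then drew the arm clear.

**Last checks**
- **Lever:** the post measured within about 1.5 mm of its locked position, an angle of about -0.006 rad (0 = locked).
- **Sled:** its back face is at stand y = 9.3 to 9.7 mm, against 10 mm when fully home.
- **Cartridge:** it is centred at stand (-1, 60.5) mm and square. Its four corner dots are level to about 1 mm.
- **Other objects:** in the side-camera before/after comparison nothing else had moved; only shadows and the arm changed. The arm hid part of the jar in that view, and I did not view the top-camera comparison.

**Disagreements:** the two camera views differed by 1 to 2.5 mm, so I averaged them. A second, firmer push on the locked lever showed no rise in force (18.7 N against 19.3 N) and no movement, because the arm only tilted slightly. The locked angle therefore rests on the camera measurement and the first push.

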